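# Pack the charged batteries and roll them out for hand-over

### The job

Pack up the charged batteries: put every battery pack, those in the charging bank (lift its contact cap to get at a pack) and those standing on the bench, into the grey tote where it waits at the open end of the roller track, and see that in the end all three contact caps of the bank are pressed fully shut. When the packs are in, roll the tote along the rollers, without lifting it, right up against the end stop; then lift it off by its grip bar and set it down with its whole base on the rubber mat, lined up with the mat, packs still inside. Leave everything else on the bench where it is.

Things in the scene. Friction and masses are not known exactly. Their poses are not given: they have to be found in the camera images.
- track: roller track, fixed: free rollers lie across it (along its x), boxes roll along its y. 460 mm long in y, 204 mm wide; origin at the middle of its underside. Roller tops are 60 mm up, side rails (inner faces at x = +-86 mm) 72 mm, the upright end-stop plate at its -y end 110 mm
- end_stop (a point): middle of the end stop's face at roller height; axes as the track: the face looks to +y. A tote up against it has its origin 100 mm from here
- tote: grey open carrying tote 160 mm (x) by 200 mm (y), walls 4 mm thick and 55 mm high, floor 4 mm, about 0.4 kg; origin at the middle of its underside; y runs along the track. A grip bar runs along y above its middle (x = 0); packs go on either side of the bar, where two fit upright one behind the other (76 mm from the middle to each long wall inside)
- tote_grip (a point): middle of the tote's straight black grip bar, 103 mm above its underside; bar 18 mm wide (x), 18 mm thick, 200 mm long (y), open below, on a 22 mm wide upright at each end; axes as the tote
- bank: white charging bank, fixed, 286 mm (y) by 142 mm, origin under its middle, -x side facing the robot. Top face 30 mm high with three wells 41 x 49 mm, 12 mm deep, at x = 0, y = +92 (left), 0 (mid), -92 mm (right). A contact cap is hinged on a post behind each well (x = +46 mm); shut, its underside is 87 mm above the bench. Housing 46 mm high along the back
- cap_left (a joint): hinge of the left contact cap, in rad: 0 is shut (cap level), 1.9 fully open (leaning back past upright); stiff, so the cap stays wherever it is left (about 1 N at the tongue moves it)
- hinge_left (a point): point on the hinge axis of the left contact cap, mid-width; turns with the cap: y is the hinge axis, -x runs along the cap. The cap is an 8 mm thick flat bar with this point at mid-thickness: 46 mm wide out to 51 mm from the hinge, then a free tongue 20 mm wide from 51 to 98 mm that can be pinched across its width. Opening lifts the tongue up and away from the robot
- cap_mid (a joint): hinge of the mid contact cap, in rad: 0 is shut (cap level), 1.9 fully open (leaning back past upright); stiff, so the cap stays wherever it is left (about 1 N at the tongue moves it)
- hinge_mid (a point): point on the hinge axis of the mid contact cap, mid-width; turns with the cap: y is the hinge axis, -x runs along the cap. The cap is an 8 mm thick flat bar with this point at mid-thickness: 46 mm wide out to 51 mm from the hinge, then a free tongue 20 mm wide from 51 to 98 mm that can be pinched across its width. Opening lifts the tongue up and away from the robot
- cap_right (a joint): hinge of the right contact cap, in rad: 0 is shut (cap level), 1.9 fully open (leaning back past upright); stiff, so the cap stays wherever it is left (about 1 N at the tongue moves it)
- hinge_right (a point): point on the hinge axis of the right contact cap, mid-width; turns with the cap: y is the hinge axis, -x runs along the cap. The cap is an 8 mm thick flat bar with this point at mid-thickness: 46 mm wide out to 51 mm from the hinge, then a free tongue 20 mm wide from 51 to 98 mm that can be pinched across its width. Opening lifts the tongue up and away from the robot
- pack_left: battery pack: black block 38 mm (its x) by 46 mm (its y) by 66 mm (its z, upright as it stands) with a grey band, a pale label and two brass strips on top, about 0.1 kg; origin at the middle of the block; if present it stands in the left well of the bank, its middle 51 mm and its top 84 mm above the bench, with little play
- pack_mid: battery pack: black block 38 mm (its x) by 46 mm (its y) by 66 mm (its z, upright as it stands) with a grey band, a pale label and two brass strips on top, about 0.1 kg; origin at the middle of the block; if present it stands in the mid well of the bank, its middle 51 mm and its top 84 mm above the bench, with little play
- pack_right: battery pack: black block 38 mm (its x) by 46 mm (its y) by 66 mm (its z, upright as it stands) with a grey band, a pale label and two brass strips on top, about 0.1 kg; origin at the middle of the block; if present it stands in the right well of the bank, its middle 51 mm and its top 84 mm above the bench, with little play
- pack_a: battery pack: black block 38 mm (its x) by 46 mm (its y) by 66 mm (its z, upright as it stands) with a grey band, a pale label and two brass strips on top, about 0.1 kg; origin at the middle of the block; if present it stands loose on the bench in front of the track or the bank
- pack_b: battery pack: black block 38 mm (its x) by 46 mm (its y) by 66 mm (its z, upright as it stands) with a grey band, a pale label and two brass strips on top, about 0.1 kg; origin at the middle of the block; if present it stands loose on the bench in front of the track or the bank
- mat: black rubber hand-over mat lying on the bench, fixed, 190 mm (its x) by 230 mm (its y), 4 mm thick; origin at the middle of its underside
- phone: bystander: black telephone 152 x 74 x 9 mm lying flat; origin at the middle of its underside; leave it where it is
- power_bank: bystander: white power bank 140 x 72 x 22 mm lying flat; origin at the middle of its underside; leave it where it is
- card_terminal: bystander: white card terminal 165 x 80 x 45 mm with keys and a screen; origin at the middle of its underside; leave it where it is
- wall_charger: bystander: small black plug-in charger 68 x 45 x 36 mm with a round plug, lying behind the charging bank (not a battery pack); origin at the middle of its underside; leave it where it is
- mug: bystander: blue mug 80 mm across, 90 mm high; origin at the middle of its underside; leave it where it is
- screwdriver: bystander: screwdriver 200 mm long with an orange handle; origin at the middle of its underside; leave it where it is
There are look-alikes about, which are no part of the job. What is shaped like the pack_mid but pink or turquoise is not meant. What is shaped like the pack_b but purple is not meant.

How it is judged:
On the way, in this order (a step that is already met when the one before it is completed fails the run):
1. all the packs are in the tote while it stands on the rollers, still well short of the end stop (x of pack_left in the frame of tote between -0.072 and 0.072 m and y of pack_left in the frame of tote between -0.094 and 0.094 m and z of pack_left in the frame of tote between 0 and 0.072 m and x of pack_mid in the frame of tote between -0.072 and 0.072 m and y of pack_mid in the frame of tote between -0.094 and 0.094 m and z of pack_mid in the frame of tote between 0 and 0.072 m and x of pack_right in the frame of tote between -0.072 and 0.072 m and y of pack_right in the frame of tote between -0.094 and 0.094 m and z of pack_right in the frame of tote between 0 and 0.072 m and x of pack_a in the frame of tote between -0.072 and 0.072 m and y of pack_a in the frame of tote between -0.094 and 0.094 m and z of pack_a in the frame of tote between 0 and 0.072 m and x of pack_b in the frame of tote between -0.072 and 0.072 m and y of pack_b in the frame of tote between -0.094 and 0.094 m and z of pack_b in the frame of tote between 0 and 0.072 m and x of tote in the frame of track between -0.02 and 0.02 m and z of tote in the frame of track below 0.068 m and y of tote in the frame of track above -0.06 m), for 0.2 s.
2. the tote, on the rollers, is up against the end stop with the packs in it (x of pack_left in the frame of tote between -0.072 and 0.072 m and y of pack_left in the frame of tote between -0.094 and 0.094 m and z of pack_left in the frame of tote between 0 and 0.072 m and x of pack_mid in the frame of tote between -0.072 and 0.072 m and y of pack_mid in the frame of tote between -0.094 and 0.094 m and z of pack_mid in the frame of tote between 0 and 0.072 m and x of pack_right in the frame of tote between -0.072 and 0.072 m and y of pack_right in the frame of tote between -0.094 and 0.094 m and z of pack_right in the frame of tote between 0 and 0.072 m and x of pack_a in the frame of tote between -0.072 and 0.072 m and y of pack_a in the frame of tote between -0.094 and 0.094 m and z of pack_a in the frame of tote between 0 and 0.072 m and x of pack_b in the frame of tote between -0.072 and 0.072 m and y of pack_b in the frame of tote between -0.094 and 0.094 m and z of pack_b in the frame of tote between 0 and 0.072 m and x of tote in the frame of track between -0.02 and 0.02 m and z of tote in the frame of track below 0.068 m and y of tote in the frame of track below -0.102 m), for 0.2 s.
3. the tote is lifted clear off the rollers (x of pack_left in the frame of tote between -0.072 and 0.072 m and y of pack_left in the frame of tote between -0.094 and 0.094 m and z of pack_left in the frame of tote between 0 and 0.072 m and x of pack_mid in the frame of tote between -0.072 and 0.072 m and y of pack_mid in the frame of tote between -0.094 and 0.094 m and z of pack_mid in the frame of tote between 0 and 0.072 m and x of pack_right in the frame of tote between -0.072 and 0.072 m and y of pack_right in the frame of tote between -0.094 and 0.094 m and z of pack_right in the frame of tote between 0 and 0.072 m and x of pack_a in the frame of tote between -0.072 and 0.072 m and y of pack_a in the frame of tote between -0.094 and 0.094 m and z of pack_a in the frame of tote between 0 and 0.072 m and x of pack_b in the frame of tote between -0.072 and 0.072 m and y of pack_b in the frame of tote between -0.094 and 0.094 m and z of pack_b in the frame of tote between 0 and 0.072 m and z of tote in the frame of track above 0.09 m), for 0.1 s.
At the end, for the whole second after the job is handed in: every pack lies inside the tote; the tote stands upright and still on the mat, within 30 mm of its middle along either side of the mat and turned less than 0.22 rad from it; all three caps are shut to less than 0.07 rad (x of pack_left in the frame of tote between -0.072 and 0.072 m and y of pack_left in the frame of tote between -0.094 and 0.094 m and z of pack_left in the frame of tote between 0 and 0.072 m and x of pack_mid in the frame of tote between -0.072 and 0.072 m and y of pack_mid in the frame of tote between -0.094 and 0.094 m and z of pack_mid in the frame of tote between 0 and 0.072 m and x of pack_right in the frame of tote between -0.072 and 0.072 m and y of pack_right in the frame of tote between -0.094 and 0.094 m and z of pack_right in the frame of tote between 0 and 0.072 m and x of pack_a in the frame of tote between -0.072 and 0.072 m and y of pack_a in the frame of tote between -0.094 and 0.094 m and z of pack_a in the frame of tote between 0 and 0.072 m and x of pack_b in the frame of tote between -0.072 and 0.072 m and y of pack_b in the frame of tote between -0.094 and 0.094 m and z of pack_b in the frame of tote between 0 and 0.072 m and x of tote in the frame of mat between -0.03 and 0.03 m and y of tote in the frame of mat between -0.03 and 0.03 m and z of tote in the frame of mat between -0.009 and 0.009 m and angle between the y axis of tote and the y axis of mat, either way round below 0.22 rad and angle between tote's own z axis and vertical below 0.05 rad and linear speed of tote below 0.02 m/s and value of joint each of cap_left, cap_mid, cap_right below 0.07 rad); the robot touches nothing.
It fails at once if the tote is lifted off the rollers (by more than 20 mm) over the track before it is at the end stop (x of tote in the frame of track between -0.06 and 0.06 m and z of tote in the frame of track above 0.08 m and y of tote in the frame of track above -0.05 m).
It fails at once if a bystander (phone, power bank, card terminal, wall charger, mug, screwdriver) is moved by more than 40 mm (distance of any of phone, power_bank, card_terminal, wall_charger, mug, screwdriver from where it was at the start of the episode above 0.04 m).
Of pack_left, pack_mid, pack_right, pack_a, pack_b only 3 to 4 are there at a start; the rules pass over those that are not, and their reading is None.
At some moment in a run one of pack_a, pack_b may be knocked a few centimetres aside while the robot is not near it.
It also fails if it takes over 210 s, if anything falls off the work surface, if the arm or the gripper's body presses on something with over 40 N, if the wrist force passes 120 N, or if a joint passes its speed limit or range.

### The arm

A 7-joint arm with a two-finger parallel gripper is mounted at the origin on the work surface. World frame = base frame: x ahead of the robot, y to its left, z up, the work surface at z = 0. Lengths are in m, angles in rad, forces in N, time in s.
With the tool pointing down it reaches from about 0.425 to 1.025 m from the base axis. Payload 3.6 kg.
Tool frame: the origin (TCP) lies between the finger pads; the fingertips stand 22 mm ahead of it and the grasp point (between the pads) lies 3 mm ahead of it (r.finger_overhang is the y of the fingertips in the tool frame, in m); y points along the fingers, x is the direction in which the jaws open and shut, and the axes are right-handed (so a half turn about y gives the same grasp; the last joint's range is limited). The gripper opens to 85 mm and grips with 20 to 120 N. Pads are 22 mm wide; open, the fingers measure 114 mm over their backs; the gripper's body (76 mm by 85 mm) begins 54 mm behind the grasp point. The pads swing forward as they close: fully open they stand 13 mm farther back than shut.
Start: joints at [1.111, 0.591, 0.048, 1.609, -0.033, 0.943, -0.034], TCP at [0.26, -0.677, 0.253] pointing down, gripper open.
Joint ranges: [-2.69, 2.69], [-0.47, 2.24], [-1.27, 1.36], [0.19, 2.51], [-1.53, 4.68], [0.08, 2.07], [-3.09, 3.09]. Speed limits (rad/s): [2.57, 2.57, 3.14, 3.14, 3.14, 3.14, 3.14].

### API

Orientations are given as a 3x3 rotation matrix whose columns are the frame's x, y, z axes.
In Python, from plant import r gives the robot as it stands.
- The arm moves only by the tool drive_tool, never from a script. Its argument "moves" is a list of rows, each a list of 4 numbers: the shift along the world's x, y, z each as a share of 1000 mm, from -1 to 1, then the turn about the world's z as a share of pi/2 rad, from -1 to 1. A call has 1 to 8 rows; each row is the pose to reach, as a shift and turn from the pose commanded when the call began; what a row does not reach only later rows make up. A row lasts 1/8 s, in which the tool goes at most 62.5 mm and 10.7 degrees, less where a joint would pass 70% of its speed; a pose out of reach is approached as far as the arm can. A call with a number of a shift or a turn outside -1 to 1 is refused whole. A call with a gripper value outside its range is refused whole. "grip" is the finger opening in mm, from 0 to 85.4, set as the call begins (left out, the last holds). The fingers move at their own pace and stop on an object; "grip_force" is the grip in N (left out, the last holds). Time passes only in rows, so rows that repeat a pose let the fingers close. It gives the time, the measured TCP pose, the force and the opening at its end, in the units of the state.
- r.observe(): the state, without advancing time (a new reading comes with each control period).
- r.read_camera(name): name is "side" or "top" or "wrist"; returns a dict with "pixels" (384x512x3 uint8, red, green, blue), "fovy" (degrees; the focal length in pixels is half the picture's height over the tangent of half this angle, whatever the lens; pixels are square), "cx", "cy" (the principal point, pixels), "D" ([k1, k2, p1, p2, k3] as OpenCV has them; the pictures are not rectified), "rvec" (rotation vector, rad) and "tvec" (3), from world to camera coordinates, as OpenCV has them; the wrist camera has in their place "hand_eye" (4x4, takes a point from camera to tool coordinates, whose origin is the TCP and whose axes are the tool frame's). Camera axes: x right, y down, z forward; pixel columns grow to the right and rows downward; lengths in m; the calibration is good to about 2 mm. A picture is of the moment at which its call begins: read the wrist's pose just before it. There is no depth.
- r.job_done(): hands the job in, once; it reports no verdict.
Trained networks look in the newest picture that a camera, given by its name, has taken for a name from the list of things; names that differ only in an ending like _2 or _b are one class to them, and where a whole thing is asked for, a point or a joint stands for the part that bears it (a point fixed in the world has none). Each returns a list of dicts, best first, with "p" (0 to 1); they miss things now and then, are a little off and sometimes report something else, mostly with a low value. They report only what shows in the picture. A call takes as long as a camera call. They do not tell look-alikes from the thing itself.
- r.look_for(target, camera): "point" ([column, row] in pixels, amid what is visible of it).
- r.cut_out(target, camera): "pixels" (384x512 bool, what is visible of it) and "point" ([column, row] in pixels, amid what is visible of it).
The state is a dict: "time": time; "joint_pos": joint angles; "qvel": joint speeds; "effort": joint torques, N m; "position": TCP position; "orientation": TCP orientation; "ft_force": force on the tool from outside, world axes, zero at the start; "torque": the same for the moment, N m; "finger_gap": opening from 0.0 (shut) to 1.0 (fully open).
Only numpy, scipy, OpenCV 4.12 (cv2) and the standard library are available. Lean on these libraries where they do the work, as an engineer would, in place of code of your own. Each camera call takes 0.05 s, during which the arm holds its last target. There are 200 camera calls.

## Working session

There is one attempt and no reset: what is moved stays moved. The work goes in short steps, Python scripts to look and compute and a tool call to move; the robot and the scene stay as the last step left them, time stands still between calls to the robot, and variables do not carry over. Pictures are saved under pics/ and viewed, about 12 in all and at most 16, crops included, and the job is handed in when it is done.

Besides the shell and the picture viewer there is one more tool, called after "Call:" as name(argument=value, ...), one argument or row to a line, values as JSON. drive_tool: Moves the arm, as the interface text tells. Its arguments: {"type":"object","properties":{"moves":{"type":"array"},"grip":{"type":"number"},"grip_force":{"type":"number"}},"required":["moves"]}

```bash
mkdir -p pics; ls; cat > h.py <<'E'
import numpy as np, cv2
from plant import r
def K(c):
    f=192/np.tan(np.radians(c['fovy'])/2)
    return np.array([[f,0,c['cx']],[0,f,c['cy']],[0,0,1.]])
def extr(c,st=None):
    if 'rvec' in c:
        return cv2.Rodrigues(np.array(c['rvec'],float))[0],np.array(c['tvec'],float).ravel()
    T=np.eye(4);T[:3,:3]=st['orientation'];T[:3,3]=st['position']
    M=np.linalg.inv(T@np.array(c['hand_eye']));return M[:3,:3],M[:3,3]
def cam(n):
    st=r.observe();c=r.read_camera(n);c['R'],c['t']=extr(c,st);return c
def toz(c,p,z):
    p=np.array(p,float).reshape(-1,1,2)
    u=cv2.undistortPoints(p,K(c),np.array(c['D'],float)).reshape(-1,2)
    d=np.c_[u,np.ones(len(u))]@c['R'];o=-c['R'].T@c['t']
    return o+d*((z-o[2])/d[:,2])[:,None]
def proj(c,P):
    return cv2.projectPoints(np.array(P,float).reshape(-1,3),cv2.Rodrigues(c['R'])[0],c['t'],K(c),np.array(c['D'],float))[0].reshape(-1,2)
def save(c,n,crop=None,s=1):
    im=c['pixels'][:,:,::-1]
    if crop: a,b,w,h=crop; im=im[b:b+h,a:a+w]
    cv2.imwrite('pics/'+n+'.png',cv2.resize(im,None,fx=s,fy=s,interpolation=cv2.INTER_CUBIC))
E
python3 - <<'E'
from h import *
names=['track','tote','tote_grip','bank','cap_left','cap_mid','cap_right','pack_left','pack_a','mat','phone','power_bank','card_terminal','wall_charger','mug','screwdriver']
for n in ['top','side']:
    c=cam(n);save(c,n+'0',s=1.5)
    print(n,c['fovy'],c['D'],(-c['R'].T@c['t']).round(3),c['R'].round(2).tolist())
    for t in names:
        print(t,[(np.round(d['point']).tolist(),round(d['p'],2)) for d in r.look_for(t,n)[:6]])
E
```

```text
pics
top 55.4228731879551 [-0.0110074  0.         0.         0.         0.       ] [ 0.431 -0.02   1.421] [[-0.02, -1.0, -0.01], [-1.0, 0.02, -0.09], [0.09, 0.0, -1.0]]
track [([325.0, 170.0], 0.97)]
tote [([323.0, 165.0], 0.74), ([277.0, 163.0], 0.65), ([188.0, 194.0], 0.22)]
tote_grip []
bank [([171.0, 206.0], 0.67), ([151.0, 222.0], 0.47), ([190.0, 196.0], 0.36)]
cap_left []
cap_mid [([326.0, 228.0], 0.67), ([165.0, 209.0], 0.51)]
cap_right [([187.0, 194.0], 0.61)]
pack_left [([380.0, 208.0], 0.72)]
pack_a [([230.0, 218.0], 0.72), ([197.0, 198.0], 0.2)]
mat [([328.0, 229.0], 0.9), ([186.0, 198.0], 0.73)]
phone [([381.0, 206.0], 0.98)]
power_bank [([184.0, 250.0], 0.94)]
card_terminal [([202.0, 138.0], 0.78)]
wall_charger [([175.0, 166.0], 0.68)]
mug [([147.0, 159.0], 0.87)]
screwdriver [([293.0, 130.0], 0.56), ([322.0, 168.0], 0.38), ([168.0, 207.0], 0.32)]
side 44.42909118768682 [-0.19529337  0.          0.          0.          0.        ] [-0.296  0.801  0.894] [[-0.71, -0.71, 0.01], [-0.4, 0.38, -0.83], [0.59, -0.59, -0.55]]
track [([287.0, 197.0], 0.78), ([161.0, 290.0], 0.47)]
tote [([252.0, 186.0], 0.69)]
tote_grip [([253.0, 185.0], 0.96), ([252.0, 250.0], 0.58)]
bank [([178.0, 289.0], 0.65), ([363.0, 182.0], 0.53), ([160.0, 293.0], 0.52), ([148.0, 253.0], 0.52)]
cap_left [([164.0, 292.0], 0.93), ([185.0, 279.0], 0.15)]
cap_mid [([177.0, 264.0], 0.88), ([251.0, 251.0], 0.28)]
cap_right [([192.0, 244.0], 0.77)]
pack_left [([167.0, 307.0], 0.85)]
pack_a [([249.0, 251.0], 0.94), ([285.0, 266.0], 0.56)]
mat [([345.0, 213.0], 0.89)]
phone [([362.0, 183.0], 0.89)]
power_bank [([230.0, 310.0], 0.61), ([178.0, 265.0], 0.41)]
card_terminal [([157.0, 225.0], 0.58)]
wall_charger []
mug [([120.0, 254.0], 0.86)]
screwdriver []
```

View pics/top0.png

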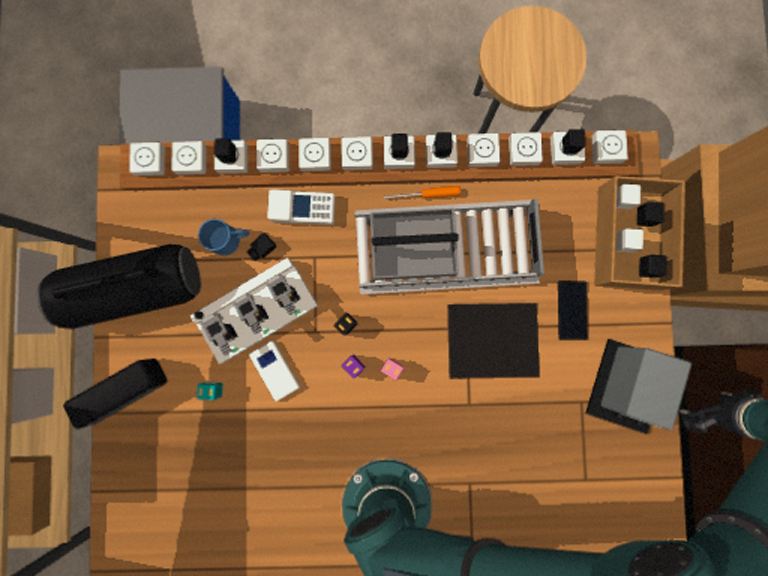

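View pics/side0.png

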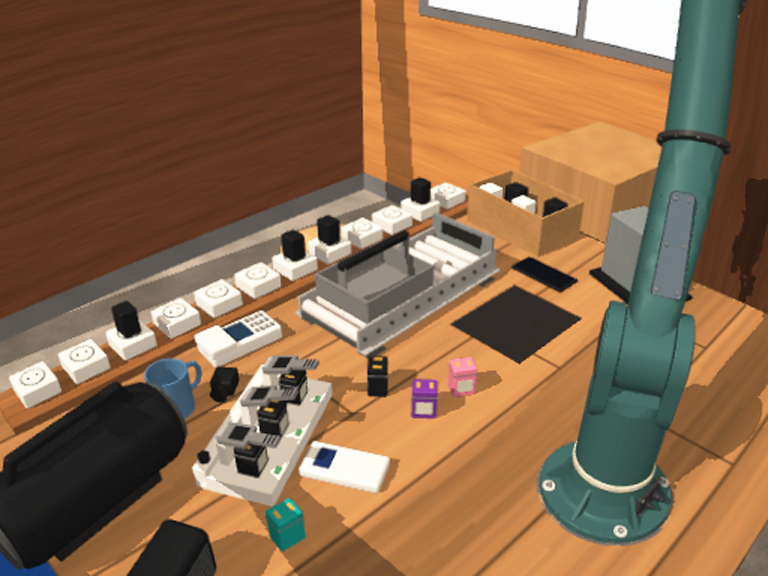

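The top picture shows the bank at about (170,206) in raw pixels, with all three wells filled. The tote is at (277,163), at the track's +y end, and the end stop is on the right at (358,160). The mat is at (329,227).

Things that could be taken for a pack:
- **Loose black block (230,215):** this is the pack.
- **Purple (235,244), pink (261,246), turquoise (139,260):** look-alikes.
- **Wall charger (175,164):** black, behind the bank.
- **Plugs and boxed blocks at the back:** not packs.

So there are four packs: left, mid, right and one loose.

```bash
python3 - <<'E'
from h import *
c=cam('top')
def rect(t,z,near):
    L=r.cut_out(t,'top'); 
    L=[d for d in L if np.hypot(*(np.array(d['point'])-near))<35]
    if not L: print(t,'none');return
    m=L[0]['pixels'].astype(np.uint8)
    ct=max(cv2.findContours(m,0,2)[0],key=cv2.contourArea).reshape(-1,2)
    P=toz(c,ct,z)[:,:2].astype(np.float32)
    R=cv2.minAreaRect(P);print(t,np.round(R[0],4),np.round(R[1],4),round(R[2],2),cv2.boxPoints(R).round(3).tolist())
rect('mat',.004,(329,227)); rect('track',.072,(300,165)); rect('tote',.115,(277,163)); rect('bank',.03,(171,206)); rect('pack_a',.066,(230,215))
for n,p,z in [('pack',(230,215),.066),('purple',(235,244),.066),('pink',(261,246),.066),('card',(201,138),.04),('pbank',(183,248),.02)]: print(n,toz(c,p,z).round(3))
a=cv2.resize(c['pixels'][125:270,115:265,::-1],None,fx=5,fy=5,interpolation=cv2.INTER_CUBIC)
cv2.imwrite('pics/bank_top.png',a[:600])
E
```

```text
mat [ 0.404  -0.2833] [0.2301 0.1897] 89.56 [[0.30799999833106995, -0.39800000190734863], [0.49799999594688416, -0.39899998903274536], [0.5, -0.16899999976158142], [0.3100000023841858, -0.16699999570846558]]
track [ 0.6394 -0.1719] [0.2156 0.4652] 1.68 [[0.5249999761581421, 0.05700000002980232], [0.5379999876022339, -0.40799999237060547], [0.7540000081062317, -0.4009999930858612], [0.7400000095367432, 0.06400000303983688]]
tote [ 0.6429 -0.0825] [0.172  0.2135] 0.76 [[0.5550000071525574, 0.023000000044703484], [0.5580000281333923, -0.1899999976158142], [0.7300000190734863, -0.18799999356269836], [0.7269999980926514, 0.02500000037252903]]
bank [0.495  0.3247] [0.1507 0.2909] 29.85 [[0.3569999933242798, 0.4129999876022339], [0.5019999742507935, 0.16099999845027924], [0.6330000162124634, 0.23600000143051147], [0.4880000054836273, 0.4880000054836273]]
pack_a [0.3511 0.0739] [0.044  0.0415] 43.45 [[0.32100000977516174, 0.07400000095367432], [0.3490000069141388, 0.04399999976158142], [0.38100001215934753, 0.07400000095367432], [0.3529999852180481, 0.10400000214576721]]
pack [[0.457 0.09  0.066]]
purple [[0.35  0.073 0.066]]
pink [[ 0.341 -0.022  0.066]]
card [[0.755 0.198 0.04 ]]
pbank [[0.337 0.274 0.02 ]]
```

View pics/bank_top.png

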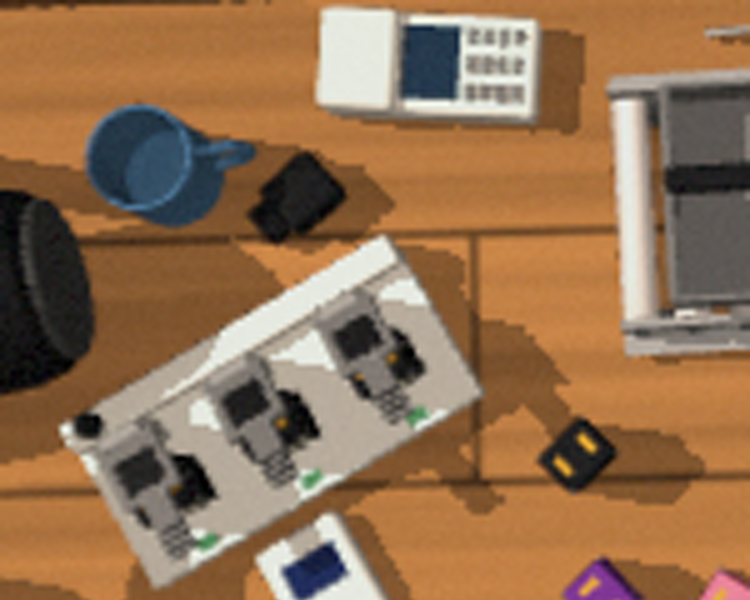

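```bash
python3 - <<'E'
from h import *
st=r.observe();print(st['orientation'].round(3).tolist() if hasattr(st['orientation'],'round') else st['orientation'],st['position'],st['time'],r.finger_overhang)
c=r.read_camera('wrist');print(c['fovy'],c['D'],np.round(c['hand_eye'],3).tolist())
E
```

```text
[[0.359, -0.0, 0.933], [-0.933, 0.0, 0.359], [-0.0, -1.0, -0.0]] [ 0.2600506  -0.67675272  0.2532775 ] 2.0 0.022
66.60531115489957 [-0.01676385  0.          0.          0.          0.        ] [[1.0, -0.001, 0.001, 0.001], [-0.001, -0.31, 0.951, -0.121], [-0.0, -0.951, -0.31, 0.079], [0.0, 0.0, 0.0, 1.0]]
```

Call:
drive_tool(
  moves=[
    [0.04, 0.04, 0.05, 0],
    [0.08, 0.09, 0.1, 0],
    [0.11, 0.14, 0.13, 0],
    [0.14, 0.2, 0.15, 0],
    [0.16, 0.26, 0.15, 0],
    [0.18, 0.32, 0.15, 0],
    [0.19, 0.38, 0.15, 0],
    [0.2, 0.44, 0.15, 0],
  ],
  grip=85,
)

```text
time: 3.05
position: [0.4537, -0.2701, 0.4034]
orientation: [[0.359, 0.001, 0.933], [-0.933, -0.0, 0.359], [0.001, -1.0, 0.001]]
ft_force: [0.0, -0.4, -0.2]
finger_gap: 1.0
```

Call:
drive_tool(
  moves=[
    [0, 0.05, 0, 0.115],
    [0, 0.1, 0, 0.23],
    [0, 0.15, 0, 0.345],
    [0, 0.2, 0, 0.46],
    [0, 0.25, 0, 0.575],
    [0, 0.3, 0, 0.69],
    [0, 0.35, 0, 0.8],
    [0, 0.38, 0, 0.9],
  ],
)

```text
time: 4.05
position: [0.4526, 0.1106, 0.4035]
orientation: [[0.976, 0.001, -0.217], [0.217, 0.001, 0.976], [0.001, -1.0, 0.0]]
ft_force: [-0.2, 0.2, -0.1]
finger_gap: 0.989
```

Call:
drive_tool(
  moves=[
    [0, 0, 0, 0.115],
    [0, 0, 0, 0.23],
    [0, 0, 0, 0.345],
    [0, 0, 0, 0.46],
    [0, 0, 0, 0.575],
    [0, 0, 0, 0.69],
    [0, 0, 0, 0.8],
    [0, 0, 0, 0.9],
  ],
)

```text
time: 5.05
position: [0.453, 0.1077, 0.4031]
orientation: [[-0.058, 0.0, -0.998], [0.998, -0.0, -0.058], [-0.0, -1.0, -0.0]]
ft_force: [0.1, -0.3, -0.7]
finger_gap: 0.995
```

Call:
drive_tool(
  moves=[
    [0, 0.01, 0, 0.1],
    [0, 0.02, 0, 0.2],
    [0, 0.03, 0, 0.3],
    [0, 0.03, 0, 0.3],
    [0, 0.03, 0, 0.3],
  ],
)

```text
time: 5.68
position: [0.4531, 0.1373, 0.403]
orientation: [[-0.498, 0.0, -0.867], [0.867, -0.001, -0.498], [-0.0, -1.0, 0.0]]
ft_force: [0.5, 0.5, -0.1]
finger_gap: 0.999
```

```bash
python3 - <<'E'
from h import *
c=cam('wrist');save(c,'w1',s=1.5)
st=r.observe();print(st['position'],np.degrees(np.arctan2(st['orientation'][1][0],st['orientation'][0][0])),np.round(st['joint_pos'],2),st['time'])
for t in ['cap_left','cap_mid','cap_right','hinge_left','pack_left','pack_mid','pack_a','bank']:
    print(t,[(np.round(d['point']).tolist(),round(d['p'],2)) for d in r.look_for(t,'wrist')[:6]])
E
```

```text
[0.45311638 0.13721106 0.40298166] 119.87065264915304 [ 0.26  0.15 -0.73  1.95  0.12  1.08  1.57] 5.725
cap_left [([402.0, 230.0], 0.7)]
cap_mid [([351.0, 235.0], 0.8), ([402.0, 229.0], 0.48)]
cap_right [([288.0, 232.0], 0.93)]
hinge_left [([402.0, 233.0], 0.77), ([383.0, 213.0], 0.37)]
pack_left [([384.0, 215.0], 0.77)]
pack_mid [([458.0, 157.0], 0.86), ([332.0, 215.0], 0.72), ([200.0, 32.0], 0.61)]
pack_a [([257.0, 69.0], 0.72), ([231.0, 137.0], 0.67)]
bank [([334.0, 228.0], 0.84), ([332.0, 216.0], 0.21)]
```

View pics/w1.png

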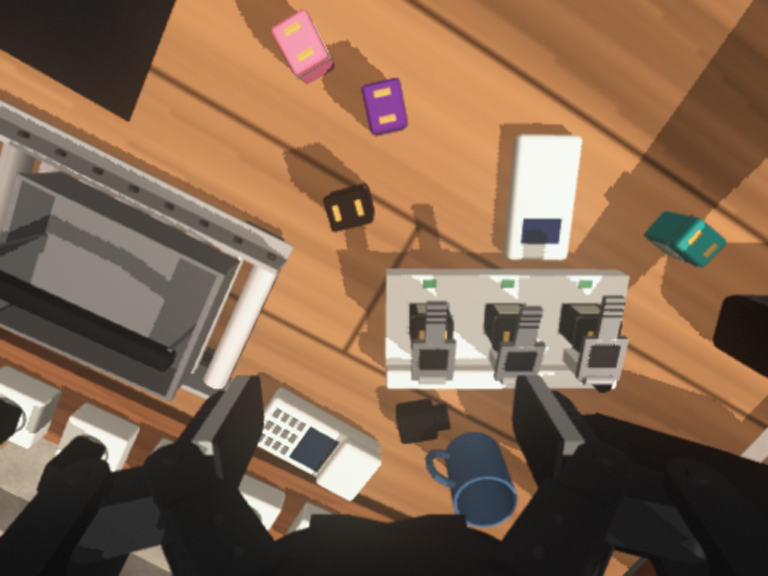

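The wrist view is upside down, with bank +y to the right. The bank's front corners are at about (258,180) and (419,181) raw, and the caps are at (288,232), (347,237) and (403,235). The loose black pack is at (231,137), and the purple one at (257,69) and pink one at (200,32) are clearly different.

```bash
cat > bank.py <<'E'
from h import *
c=cam('wrist');g=cv2.cvtColor(c['pixels'],cv2.COLOR_RGB2GRAY)
p=np.array([[258,180],[419,181.5]],np.float32).reshape(-1,1,2)
q=cv2.cornerSubPix(g,p.copy(),(4,4),(-1,-1),(3,50,.01)).reshape(-1,2);print(q)
P=toz(c,q,.03);d=P[1]-P[0];L=np.linalg.norm(d);yv=d/L;xv=np.array([yv[1],-yv[0],0]);m=P.mean(0)+.071*xv
print('front len',L,'yaw',np.degrees(np.arctan2(-yv[0],yv[1])),'origin',m)
for n,s in [('left',.092),('mid',0),('right',-.092)]:
    w=m+yv*s
    print(n,'well',w[:2].round(4),'tongue85',(w-.039*xv)[:2].round(4),'px tongue tip',proj(c,[*(w-.052*xv)[:2],.095]).round(1),'packtopfrontL/R',proj(c,[[*(w-.019*xv+.023*yv)[:2],.084],[*(w-.019*xv-.023*yv)[:2],.084]]).round(1).tolist())
for d in r.cut_out('pack_a','wrist'):
    if np.hypot(*(np.array(d['point'])-[231,137]))<15:
        print('pack_a',toz(c,d['point'],.05))
im=c['pixels'][90:300,190:450,::-1];cv2.imwrite('pics/w1c.png',cv2.resize(im,None,fx=2.8,fy=2.8,interpolation=cv2.INTER_CUBIC))
E
python3 bank.py
```

```text
[[257.98245 179.57841]
 [419.09372 184.44518]]
front len 0.28393800302209715 yaw 28.250225620781446 origin [0.49395032 0.32048649 0.03      ]
left well [0.4504 0.4015] tongue85 [0.416  0.3831] px tongue tip [[406.8 206.5]] packtopfrontL/R [[413.6, 223.5], [385.9, 222.7]]
mid well [0.494  0.3205] tongue85 [0.4596 0.302 ] px tongue tip [[348.5 204.8]] packtopfrontL/R [[358.0, 221.9], [329.9, 221.2]]
right well [0.5375 0.2394] tongue85 [0.5031 0.221 ] px tongue tip [[289.6 203.1]] packtopfrontL/R [[301.8, 220.4], [273.5, 219.6]]
pack_a [[0.45315886 0.08713556 0.05      ]]
```

View pics/w1c.png

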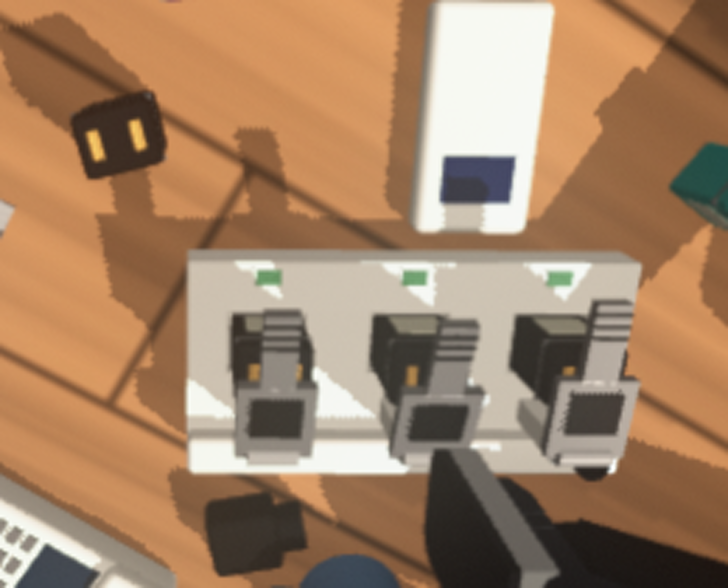

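```bash
cat > bank.py <<'E'
from h import *
from scipy.optimize import least_squares
c=cam('wrist')
q=np.array([[257.2,183.4],[418.7,184.0],[257.3,258.3]]) # front-right-top, front-left-top (z=.03), back-right top (z=.046)
def pts(v):
    o=np.array([v[0],v[1]]);a=v[2];x=np.array([np.cos(a),np.sin(a)]);y=np.array([-x[1],x[0]])
    f=lambda u,w,z:[*(o+u*x+w*y),z]
    return np.array([f(-.071,-.143,.03),f(-.071,.143,.03)]),f
s=least_squares(lambda v:(proj(c,pts(v)[0])-q[:2]).ravel(),[.494,.32,.52]);print(s.x,np.degrees(s.x[2]),s.fun.round(2))
P,f=pts(s.x)
print('back-right pred',proj(c,[f(.071,-.143,.046)]).round(1))
tips={'right':(-.092,[291,201]),'mid':(0,[353.9,205]),'left':(.092,[408.6,197.5])}
for n,(w,t) in tips.items():
    g=lambda th:proj(c,[f(.046-.098*np.cos(th)+.004*np.sin(th)*0,w,.091+.098*np.sin(th)+.004)])[0]
    print(n,'well',np.round(f(0,w,0)[:2],4),[ (th,g(th).round(1).tolist()) for th in (0,.1,.2,.3)],'meas',t)
E
python3 bank.py
```

```text
[0.49620613 0.3228209  0.51999111] 29.793296129844073 [-0.46 -0.    0.47  0.08]
back-right pred [[256.5 259.6]]
right well [0.5419 0.243 ] [(0, [289.1, 206.5]), (0.1, [289.7, 209.0]), (0.2, [290.4, 212.2]), (0.3, [291.0, 216.1])] meas [291, 201]
mid well [0.4962 0.3228] [(0, [347.9, 206.7]), (0.1, [349.8, 209.2]), (0.2, [351.6, 212.4]), (0.3, [353.3, 216.3])] meas [353.9, 205]
left well [0.4505 0.4027] [(0, [406.4, 206.9]), (0.1, [409.4, 209.4]), (0.2, [412.4, 212.6]), (0.3, [415.3, 216.5])] meas [408.6, 197.5]
```

```bash
cat > ov.py <<'E'
from bank import *
def cappts(w,th):
    out=[]
    for rr,hw in [(0,.023),(.051,.023),(.051,.010),(.098,.010)]:
        for s in ([1,-1] if 0 else [1]): out.append((rr,hw))
    loop=out+[(a,-b) for a,b in out[::-1]]
    return [f(.046-a*np.cos(th)-.004*np.sin(th)*-1*0,w+b,.091+a*np.sin(th)+.004) for a,b in loop]
ims=[]
for cam_,crop,s in [(c,(190,90,260,210),2.9),(cam('side'),(120,220,120,125),4.6)]:
    x0,y0,w,h=crop
    im=cv2.resize(cam_['pixels'][y0:y0+h,x0:x0+w,::-1],None,fx=s,fy=s,interpolation=cv2.INTER_CUBIC)
    def poly(P,col):
        p=((proj(cam_,P)-[x0,y0]+.5)*s).astype(int);cv2.polylines(im,[p.reshape(-1,1,2)],True,col,1)
    for z in (.0,.03): poly([f(-.071,-.143,z),f(-.071,.143,z),f(.071,.143,z),f(.071,-.143,z)],(0,255,0))
    for wy in (.092,0,-.092):
        poly(cappts(wy,0),(0,0,255)); 
        poly([f(a*.019,wy+b*.023,.084) for a,b in [(-1,-1),(-1,1),(1,1),(1,-1)]],(255,0,255))
    ims.append(im)
for i,im in enumerate(ims): cv2.imwrite(f'pics/ov{i}.png',im)
E
python3 ov.py
```

```text
[0.49618562 0.32281932 0.5200458 ] 29.796429559581842 [-0.46 -0.    0.47  0.08]
back-right pred [[256.5 259.6]]
right well [0.5419 0.243 ] [(0, [289.1, 206.5]), (0.1, [289.7, 209.0]), (0.2, [290.4, 212.2]), (0.3, [291.0, 216.1])] meas [291, 201]
mid well [0.4962 0.3228] [(0, [347.9, 206.7]), (0.1, [349.8, 209.2]), (0.2, [351.6, 212.4]), (0.3, [353.3, 216.3])] meas [353.9, 205]
left well [0.4505 0.4027] [(0, [406.4, 206.9]), (0.1, [409.4, 209.4]), (0.2, [412.4, 212.6]), (0.3, [415.3, 216.5])] meas [408.6, 197.5]
```

View pics/ov0.png

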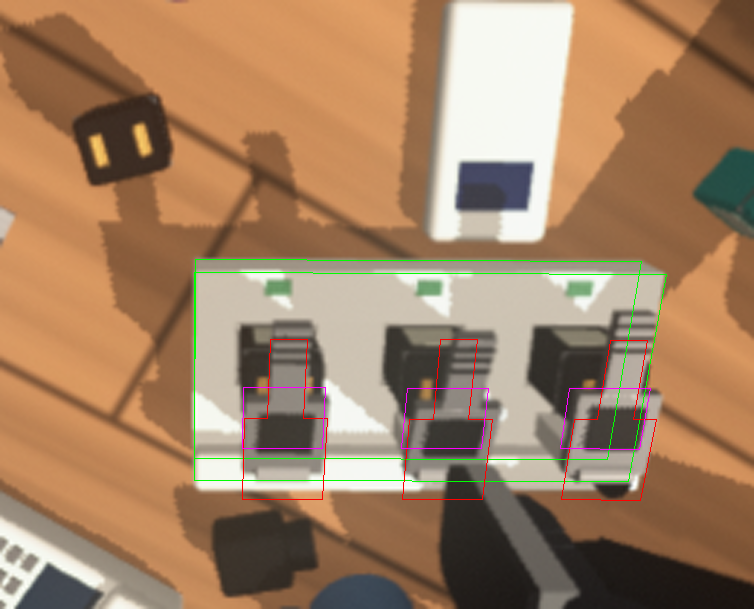

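View pics/ov1.png

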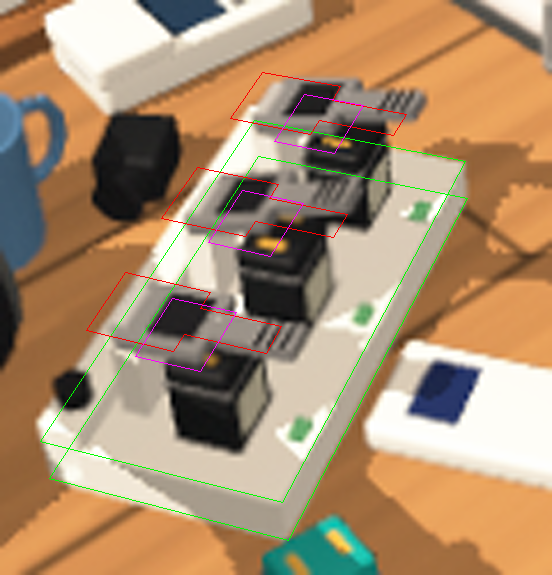

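```bash
cat >> h.py <<'E'
def tri(obs):
    from scipy.optimize import least_squares
    s=least_squares(lambda X:np.concatenate([(proj(c,X)[0]-p) for c,p in obs]),[.5,.2,.09]);return s.x,s.fun
E
python3 - <<'E' 2>&1 | tail -20
from bank import *
s2=cam('side'); v=s.x
def loc(X):
    d=X[:2]-v[:2];ca,sa=np.cos(v[2]),np.sin(v[2]);return np.round([d[0]*ca+d[1]*sa,-d[0]*sa+d[1]*ca,X[2]],4)
for n,a,b in [('Rtip',(290.5,200.5),(210.4,243)),('Ltip',(408.1,197.1),(185.4,293.6)),
  ('Rgreenlabel',(278/2.9+189.5,287/2.9+89.5),(419/4.6+119.5,211/4.6+219.5)),('Lgreen',(579/2.9+189.5,289/2.9+89.5),(300/4.6+119.5,430/4.6+219.5)),
  ('Rpack front-left top',(323/2.9+189.5,335/2.9+89.5),(0,0))][:4]:
    X,e=tri([(c,a),(s2,b)]);print(n,X.round(4),'bank frame',loc(X),e.round(1))
for n,u in [('mid front bottomcorner',(0,0))][:0]: pass
# front corner from side at z=.03/z=0
for n,p,z in [('front right top',(466,198),.03),('front left bot',(287,540),0),('FL top',(285,500),.03),('FR top edge',(465,165),.03)]:
    print(n,loc(toz(s2,np.array(p)/4.6+[119.5,219.5],z)[0]))
E
```

```text
[0.49620011 0.32285241 0.52011186] 29.800214653530794 [-0.46 -0.    0.47  0.08]
back-right pred [[256.5 259.6]]
right well [0.5419 0.243 ] [(0, [289.1, 206.5]), (0.1, [289.7, 209.0]), (0.2, [290.4, 212.2]), (0.3, [291.0, 216.1])] meas [291, 201]
mid well [0.4962 0.3229] [(0, [347.9, 206.7]), (0.1, [349.8, 209.2]), (0.2, [351.6, 212.4]), (0.3, [353.3, 216.3])] meas [353.9, 205]
left well [0.4505 0.4027] [(0, [406.4, 206.9]), (0.1, [409.4, 209.4]), (0.2, [412.4, 212.6]), (0.3, [415.3, 216.5])] meas [408.6, 197.5]
Rtip [0.4844 0.2102 0.1097] bank frame [-0.0662 -0.0918  0.1097] [0.  0.4 0.7 0.3]
Ltip [0.3915 0.3674 0.0976] bank frame [-0.0687  0.0907  0.0976] [0.  0.2 0.3 0.1]
Rgreenlabel [0.4891 0.2123 0.0292] bank frame [-0.0611 -0.0924  0.0292] [0.  0.4 0.5 0.2]
Lgreen [0.398  0.3724 0.0288] bank frame [-0.0606  0.0918  0.0288] [0.  0.3 0.4 0.1]
front right top [-0.0829 -0.1109  0.03  ]
front left bot [-0.0703  0.1429  0.    ]
FL top [-0.0716  0.1407  0.03  ]
FR top edge [-0.0721 -0.1397  0.03  ]
```

The bank base model fits, but triangulation puts the wells and caps about 16 mm nearer the robot than the outline's middle. I'll use the triangulated positions. The right cap looks slightly open, about 0.15 rad. I'll start with the loose pack.

Call:
drive_tool(
  moves=[
    [0, -0.015, -0.05, 0.1],
    [0, -0.03, -0.1, 0.21],
    [0, -0.05, -0.15, 0.21],
    [0, -0.05, -0.2, 0.21],
    [0, -0.05, -0.2, 0.21],
    [0, -0.05, -0.2, 0.21],
  ],
)

```text
time: 7.22
position: [0.4542, 0.0888, 0.2044]
orientation: [[-0.754, 0.002, -0.657], [0.657, 0.001, -0.754], [-0.001, -1.0, -0.002]]
ft_force: [-0.0, -0.5, 0.2]
finger_gap: 0.997
```

```bash
cat > pk.py <<'E'
from h import *
c=cam('wrist');st=r.observe();save(c,'pa')
L=r.cut_out('pack_a','wrist');print(st['position'].round(4),[(np.round(d['point']),round(d['p'],2)) for d in L])
exp=proj(c,[st['position'][0],st['position'][1],.066])[0]
d=min(L,key=lambda d:np.hypot(*(np.array(d['point'])-exp)))
im=c['pixels'].astype(int);br=((im[:,:,0]>im[:,:,2]*1.6)&(im[:,:,0]>130)&cv2.dilate(d['pixels'].astype(np.uint8),np.ones((3,3)),0).astype(bool)).astype(np.uint8)
n,l,s,ce=cv2.connectedComponentsWithStats(br)
big=[i for i in range(1,n) if s[i,4]>25];big=sorted(big,key=lambda i:-s[i,4])[:4]
for i in big:
    ct=cv2.findContours((l==i).astype(np.uint8),0,1)[0][0].reshape(-1,2)
    R=cv2.minAreaRect(toz(c,ct,.066)[:,:2].astype(np.float32));print(s[i,4],toz(c,ce[i],.066).round(4),np.round(R[1],4),R[2])
ct=max(cv2.findContours(d['pixels'].astype(np.uint8),0,1)[0],key=cv2.contourArea).reshape(-1,2)
R=cv2.minAreaRect(toz(c,ct,.066)[:,:2].astype(np.float32));print('mask rect',np.round(R[0],4),np.round(R[1],4),R[2])
E
python3 pk.py
```

```text
[0.4547 0.0889 0.2049] [(array([258., 182.]), 0.81), (array([336.,  97.]), 0.7)]
122 [[0.4472 0.098  0.066 ]] [0.0167 0.0066] 43.931766510009766
120 [[0.4638 0.0806 0.066 ]] [0.0165 0.0066] 43.8632698059082
67 [[0.4508 0.1104 0.066 ]] [0.0324 0.0147] 3.559694290161133
57 [[0.4235 0.083  0.066 ]] [0.0234 0.0059] 82.96107482910156
mask rect [0.4509 0.0842] [0.0503 0.0469] 45.9505500793457
```

View pics/pa.png

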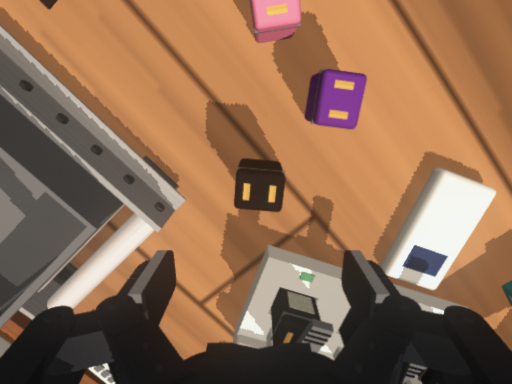

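The black pack with brass strips is at (258,190), centred under the gripper, and the purple one at (337,98) and pink at (275,15) stay clear. I'm descending on the black one.

Call:
drive_tool(
  moves=[
    [0.001, 0, -0.05, -0.057],
    [0.001, 0, -0.1, -0.057],
    [0.001, 0, -0.13, -0.057],
    [0.001, 0, -0.145, -0.057],
    [0.001, 0, -0.145, -0.057],
  ],
  grip=75,
)

```text
time: 7.95
position: [0.4553, 0.0885, 0.0586]
orientation: [[-0.692, 0.002, -0.722], [0.722, 0.0, -0.692], [-0.001, -1.0, -0.001]]
ft_force: [0.0, 0.5, 0.2]
finger_gap: 0.88
```

Call:
drive_tool(
  moves=[
    [0, 0, 0, 0],
    [0, 0, 0, 0],
    [0, 0, 0, 0],
    [0, 0, 0.03, 0],
    [0, 0, 0.08, 0],
    [0, 0, 0.13, 0],
    [0, 0, 0.16, 0],
    [0, 0, 0.18, 0],
  ],
  grip=30,
  grip_force=40,
)

```text
time: 8.95
position: [0.4543, 0.0876, 0.2403]
orientation: [[-0.692, 0.003, -0.722], [0.722, -0.0, -0.692], [-0.002, -1.0, -0.002]]
ft_force: [0.4, 0.0, -1.9]
finger_gap: 0.531
```

Call:
drive_tool(
  moves=[
    [0.015, -0.03, 0.03, -0.1],
    [0.04, -0.06, 0.06, -0.2],
    [0.07, -0.09, 0.09, -0.3],
    [0.1, -0.12, 0.12, -0.4],
    [0.12, -0.15, 0.12, -0.468],
    [0.125, -0.17, 0.12, -0.468],
    [0.125, -0.17, 0.12, -0.468],
  ],
)

```text
time: 9.82
position: [0.5778, -0.0839, 0.3572]
orientation: [[-0.027, -0.003, -1.0], [1.0, -0.0, -0.027], [-0.0, -1.0, 0.003]]
ft_force: [-0.4, 0.0, -1.7]
finger_gap: 0.533
```

```bash
python3 - <<'E'
from h import *
c=cam('wrist');save(c,'tote1',s=1.5)
st=r.observe();print(st['position'].round(4),np.degrees(np.arctan2(st['orientation'][1][0],st['orientation'][0][0])))
for t in ['tote','tote_grip','track']:
    for d in r.cut_out(t,'wrist')[:2]:
        z={'tote':.115,'tote_grip':.172,'track':.072}[t]
        ct=max(cv2.findContours(d['pixels'].astype(np.uint8),0,1)[0],key=cv2.contourArea).reshape(-1,2)
        R=cv2.minAreaRect(toz(c,ct,z)[:,:2].astype(np.float32));print(t,round(d['p'],2),np.round(d['point']),np.round(R[0],4),np.round(R[1],4),R[2])
E
```

```text
[ 0.5776 -0.0819  0.3573] 91.69881804757865
tote 0.72 [257. 190.] [ 0.6263 -0.0853] [0.1434 0.2336] 2.0529966354370117
tote_grip 0.59 [256. 185.] [ 0.6063 -0.0845] [0.1207 0.1973] 2.056811809539795
track 0.83 [122. 184.] [ 0.6343 -0.1846] [0.2203 0.4917] 6.442127704620361
```

View pics/tote1.png

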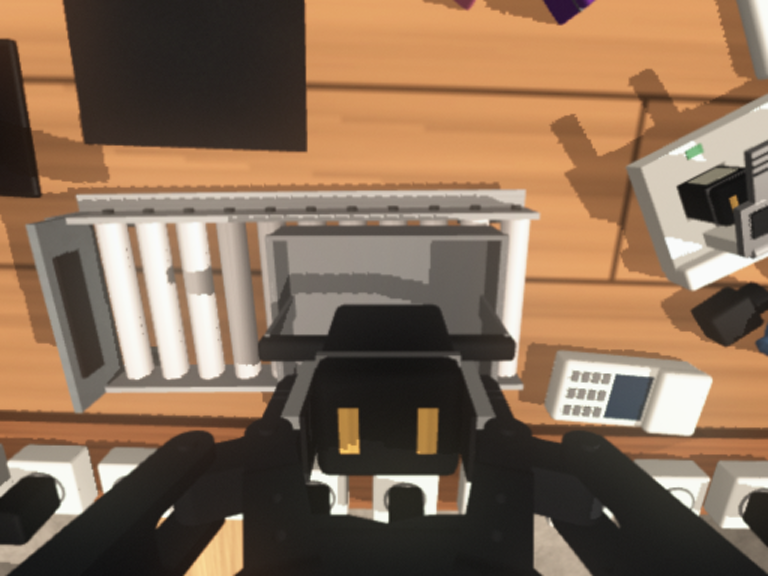

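```bash
python3 - <<'E'
from h import *
c=cam('wrist')
B=toz(c,np.array([[262,349],[513,346]])/1.5-.17,.172);W=toz(c,np.array([[263,237],[509,226]])/1.5-.17,.115)
R=toz(c,np.array([[95,222],[538,215]])/1.5-.17,.072)
for n,P in [('bar',B),('wall',W),('rail',R)]:
    d=P[1]-P[0];print(n,P.round(4).tolist(),np.linalg.norm(d).round(4),'mid',P.mean(0).round(4),'yaw',np.degrees(np.arctan2(-d[0],d[1])).round(2))
E
```

```text
bar [[0.6461, -0.1755, 0.172], [0.6373, 0.0168, 0.172]] 0.1925 mid [ 0.6417 -0.0794  0.172 ] yaw 2.61
wall [[0.5703, -0.1859, 0.115], [0.5545, 0.019, 0.115]] 0.2055 mid [ 0.5624 -0.0835  0.115 ] yaw 4.42
rail [[0.5694, -0.3546, 0.072], [0.55, 0.0567, 0.072]] 0.4118 mid [ 0.5597 -0.149   0.072 ] yaw 2.7
```

Call:
drive_tool(
  moves=[
    [0.055, 0.025, 0, 0],
    [0.11, 0.05, -0.03, 0],
    [0.11, 0.05, -0.08, 0],
    [0.11, 0.05, -0.13, 0],
    [0.11, 0.05, -0.18, 0],
    [0.11, 0.05, -0.215, 0],
    [0.11, 0.05, -0.223, 0],
    [0.11, 0.05, -0.223, 0],
  ],
)

```text
time: 11.08
position: [0.6894, -0.0314, 0.1355]
orientation: [[-0.03, 0.0, -1.0], [1.0, 0.001, -0.03], [0.001, -1.0, -0.0]]
ft_force: [0.3, 0.5, -0.9]
finger_gap: 0.531
```

Call:
drive_tool(
  moves=[
    [0, 0, -0.005, 0],
    [0, 0, -0.009, 0],
    [0, 0, -0.009, 0],
  ],
)

```text
time: 11.45
position: [0.6892, -0.0323, 0.1264]
orientation: [[-0.029, 0.0, -1.0], [1.0, -0.0, -0.029], [-0.0, -1.0, -0.0]]
ft_force: [-0.3, -0.5, -1.0]
finger_gap: 0.528
```

Call:
drive_tool(
  moves=[
    [0, 0, 0, 0],
    [0, 0, 0, 0],
    [0, 0, 0.005, 0],
    [0, 0, 0.05, 0],
    [0, 0, 0.1, 0],
    [0, 0, 0.15, 0],
  ],
  grip=60,
)

```text
time: 12.2
position: [0.689, -0.0321, 0.2779]
orientation: [[-0.029, 0.0, -1.0], [1.0, 0.0, -0.029], [0.0, -1.0, -0.0]]
ft_force: [0.8, -0.3, 0.1]
finger_gap: 0.702
```

Call:
drive_tool(
  moves=[
    [-0.03, 0.04, 0, 0.08],
    [-0.06, 0.08, 0, 0.16],
    [-0.1, 0.125, 0, 0.24],
    [-0.13, 0.17, 0, 0.312],
    [-0.16, 0.21, -0.02, 0.312],
    [-0.195, 0.248, -0.05, 0.312],
    [-0.195, 0.248, -0.05, 0.312],
    [-0.195, 0.248, -0.05, 0.312],
  ],
)

```text
time: 13.2
position: [0.4947, 0.2157, 0.2264]
orientation: [[-0.496, 0.001, -0.868], [0.868, -0.0, -0.496], [-0.001, -1.0, -0.001]]
ft_force: [-0.2, 0.5, 0.1]
finger_gap: 0.703
```

```bash
cat > ov2.py <<'E'
import sys
from h import *
A=np.radians(29.8);X=np.array([np.cos(A),np.sin(A)]);Y=np.array([-X[1],X[0]]);O=np.array([.4823,.3149])
f=lambda u,w,z:[*(O+u*X+w*Y),z]
c=cam('wrist');st=r.observe();print(st['position'].round(4),np.degrees(np.arctan2(st['orientation'][1][0],st['orientation'][0][0])).round(2),st['time'])
s=1.5;im=cv2.resize(c['pixels'][:,:,::-1],None,fx=s,fy=s,interpolation=cv2.INTER_CUBIC)
def poly(P,col): cv2.polylines(im,[((proj(c,P)+.5)*s).astype(int).reshape(-1,1,2)],True,col,1)
ths=[float(a) for a in sys.argv[2:5]]
for w,th in zip((.092,0,-.092),ths):
    L=[(0,.023),(.051,.023),(.051,.01),(.098,.01)];L=L+[(a,-b) for a,b in L[::-1]]
    poly([f(.046-a*np.cos(th)+.004*np.sin(th),w+b,.091+a*np.sin(th)+.004*np.cos(th)) for a,b in L],(0,0,255))
    poly([f(a*.019,w+b*.023,.084) for a,b in [(-1,-1),(-1,1),(1,1),(1,-1)]],(255,0,255))
poly([f(-.055,-.143,.03),f(-.055,.143,.03),f(.087,.143,.03),f(.087,-.143,.03)],(0,255,0))
cv2.imwrite('pics/'+sys.argv[1]+'.png',im)
E
python3 ov2.py b2 0 0 0.15
```

```text
[0.4954 0.2152 0.2266] 119.65 13.25
```

View pics/b2.png

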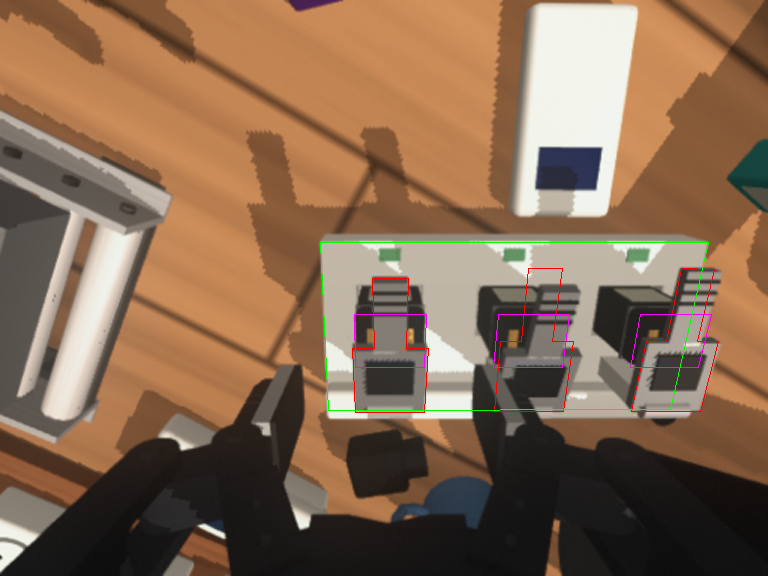

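The overlay fits. The right cap is at about 0.15 rad with its tongue at (390,300), midway between the fingers. The left cap is about shut and the mid cap slightly open. I'll open the right cap.

Call:
drive_tool(
  moves=[
    [0, 0, -0.05, 0],
    [0, 0, -0.09, 0],
    [0, 0, -0.119, 0],
    [0, 0, -0.119, 0],
  ],
)

```text
time: 13.75
position: [0.4946, 0.2139, 0.1057]
orientation: [[-0.494, -0.002, -0.87], [0.87, -0.002, -0.494], [-0.001, -1.0, 0.003]]
ft_force: [0.1, -1.1, 0.1]
finger_gap: 0.704
```

Call:
drive_tool(
  moves=[
    [0, 0, 0, 0],
    [0, 0, 0, 0],
    [0, 0, 0, 0],
    [0, 0, 0, 0],
  ],
  grip=5,
  grip_force=30,
)

```text
time: 14.25
position: [0.4947, 0.2168, 0.1079]
orientation: [[-0.496, 0.002, -0.868], [0.868, 0.002, -0.496], [0.001, -1.0, -0.003]]
ft_force: [-1.1, 2.4, 1.7]
finger_gap: 0.231
```

Call:
drive_tool(
  moves=[
    [0.002, 0.001, 0.013, 0],
    [0.008, 0.005, 0.028, 0],
    [0.024, 0.014, 0.051, 0],
    [0.046, 0.0265, 0.0665, 0],
    [0.068, 0.039, 0.072, 0],
    [0.086, 0.049, 0.071, 0],
    [0.093, 0.0535, 0.069, 0],
    [0.093, 0.0535, 0.069, 0],
  ],
)

```text
time: 15.25
position: [0.5863, 0.2692, 0.1764]
orientation: [[-0.496, -0.002, -0.868], [0.868, -0.001, -0.496], [-0.0, -1.0, 0.002]]
ft_force: [-2.0, 0.8, 3.6]
finger_gap: 0.229
```

Call:
drive_tool(
  moves=[
    [0, 0, 0, 0],
    [0, 0, 0, 0],
    [0, 0, 0.03, 0],
    [0, 0, 0.07, 0],
    [-0.03, 0, 0.08, 0],
    [-0.08, 0.01, 0.08, 0],
    [-0.13, 0.02, 0.06, 0],
    [-0.138, 0.026, 0.05, 0],
  ],
  grip=50,
)

```text
time: 16.25
position: [0.4451, 0.295, 0.2255]
orientation: [[-0.5, -0.002, -0.866], [0.866, -0.002, -0.5], [-0.001, -1.0, 0.002]]
ft_force: [-0.3, 0.7, -0.3]
finger_gap: 0.58
```

```bash
python3 ov2.py b3 0.05 0.25 1.88; python3 - <<'E'
from h import *
E
```

```text
[0.4457 0.2957 0.2246] 119.99 16.3
```

View pics/b3.png

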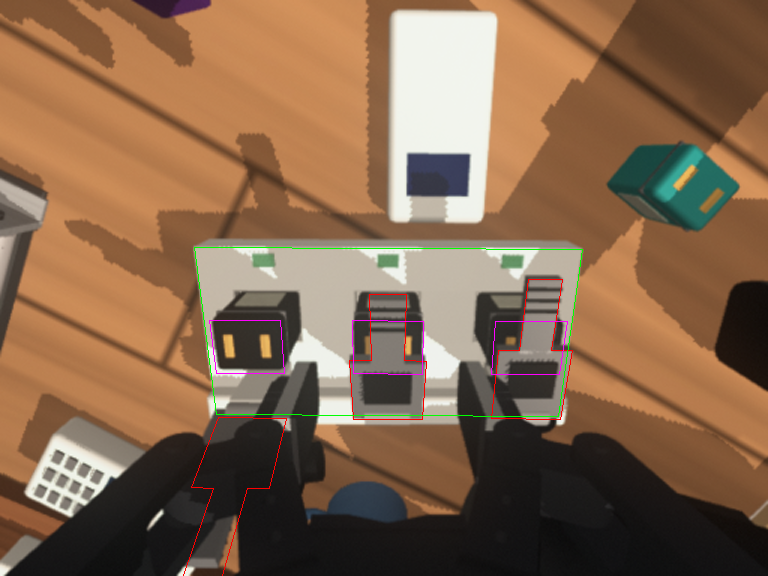

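The right cap is open and its pack sits at (250,345), matching the model. The mid cap at 0.25 rad and the left at 0.05 also match. Next is the mid cap.

Call:
drive_tool(
  moves=[
    [0.005, 0.001, -0.05, 0],
    [0.005, 0.001, -0.09, 0],
    [0.005, 0.001, -0.11, 0],
    [0.005, 0.001, -0.11, 0],
  ],
)

```text
time: 16.8
position: [0.4551, 0.2955, 0.1145]
orientation: [[-0.495, -0.001, -0.869], [0.869, -0.002, -0.495], [-0.001, -1.0, 0.002]]
ft_force: [0.1, 0.6, -0.6]
finger_gap: 0.583
```

Call:
drive_tool(
  moves=[
    [0, 0, 0, 0],
    [0, 0, 0, 0],
    [0, 0, 0, 0],
    [0, 0, 0, 0],
  ],
  grip=5,
)

```text
time: 17.3
position: [0.4541, 0.2992, 0.1173]
orientation: [[-0.497, 0.002, -0.868], [0.868, 0.005, -0.497], [0.004, -1.0, -0.004]]
ft_force: [-3.2, 4.6, 0.7]
finger_gap: 0.226
```

Call:
drive_tool(
  moves=[
    [0.002, 0.001, 0.009, 0],
    [0.007, 0.004, 0.02, 0],
    [0.023, 0.013, 0.043, 0],
    [0.045, 0.0256, 0.058, 0],
    [0.066, 0.038, 0.064, 0],
    [0.085, 0.0485, 0.063, 0],
    [0.092, 0.0526, 0.061, 0],
    [0.092, 0.0526, 0.061, 0],
  ],
)

```text
time: 18.3
position: [0.5438, 0.3506, 0.1774]
orientation: [[-0.497, -0.004, -0.868], [0.868, 0.001, -0.497], [0.003, -1.0, 0.002]]
ft_force: [-4.2, 2.7, -0.8]
finger_gap: 0.222
```

Call:
drive_tool(
  moves=[
    [0, 0, 0, 0],
    [0, 0, 0, 0],
    [0, 0, 0.03, 0],
    [0, 0, 0.07, 0],
    [-0.03, 0, 0.08, 0],
    [-0.08, 0.01, 0.08, 0],
    [-0.13, 0.02, 0.06, 0],
    [-0.14, 0.026, 0.05, 0],
  ],
  grip=50,
)

```text
time: 19.3
position: [0.4027, 0.3746, 0.227]
orientation: [[-0.5, -0.0, -0.866], [0.866, -0.002, -0.5], [-0.001, -1.0, 0.001]]
ft_force: [1.1, 0.2, -0.2]
finger_gap: 0.584
```

Call:
drive_tool(
  moves=[
    [0, 0.001, -0.05, 0],
    [0, 0.001, -0.1, 0],
    [0, 0.001, -0.128, 0],
    [0, 0.001, -0.128, 0],
  ],
)

```text
time: 19.8
position: [0.4066, 0.3745, 0.0971]
orientation: [[-0.495, -0.002, -0.869], [0.869, -0.004, -0.495], [-0.002, -1.0, 0.003]]
ft_force: [-0.0, 0.7, 0.1]
finger_gap: 0.586
```

Call:
drive_tool(
  moves=[
    [0, 0, 0, 0],
    [0, 0, 0, 0],
    [0, 0, 0, 0],
    [0, 0, 0, 0],
  ],
  grip=5,
)

```text
time: 20.3
position: [0.4065, 0.3781, 0.1002]
orientation: [[-0.497, 0.002, -0.868], [0.868, 0.005, -0.497], [0.003, -1.0, -0.004]]
ft_force: [-0.9, 4.1, 1.2]
finger_gap: 0.227
```

Call:
drive_tool(
  moves=[
    [0.002, 0.001, 0.017, 0],
    [0.009, 0.005, 0.0365, 0],
    [0.025, 0.0143, 0.0595, 0],
    [0.047, 0.027, 0.075, 0],
    [0.0685, 0.039, 0.0805, 0],
    [0.087, 0.05, 0.079, 0],
    [0.094, 0.054, 0.0775, 0],
    [0.094, 0.054, 0.0775, 0],
  ],
)

```text
time: 21.3
position: [0.4975, 0.4302, 0.1763]
orientation: [[-0.497, -0.005, -0.868], [0.868, -0.001, -0.497], [0.001, -1.0, 0.005]]
ft_force: [-3.7, 2.1, 1.3]
finger_gap: 0.225
```

Call:
drive_tool(
  moves=[
    [0, 0, 0, 0],
    [0, 0, 0, 0],
    [0, 0, 0.03, 0],
    [0, 0, 0.06, 0],
    [-0.03, -0.02, 0.06, 0],
    [-0.06, -0.034, 0.04, 0],
    [-0.06, -0.034, 0.03, 0],
    [-0.06, -0.034, 0.03, 0],
  ],
  grip=65,
)

```text
time: 22.3
position: [0.441, 0.3952, 0.206]
orientation: [[-0.495, 0.0, -0.869], [0.869, -0.001, -0.495], [-0.001, -1.0, 0.0]]
ft_force: [0.8, 0.0, 0.3]
finger_gap: 0.757
```

```bash
python3 ov2.py b4 1.85 1.85 1.88
```

```text
[0.4415 0.396  0.2065] 119.67 22.35
```

View pics/b4.png

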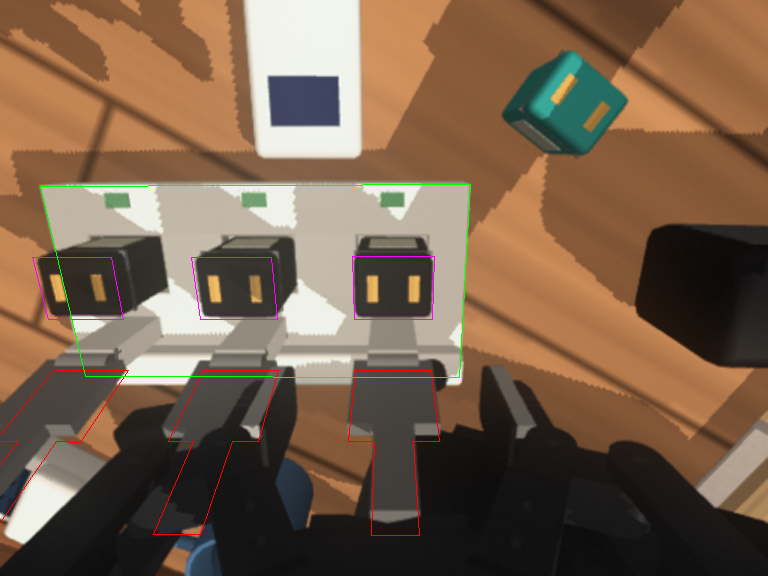

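All three caps are open and the three pack tops at (75,288), (235,288) and (393,288) match the model. I'll grip the left pack.

Call:
drive_tool(
  moves=[
    [-0.0045, -0.001, -0.05, 0],
    [-0.0045, -0.001, -0.1, 0],
    [-0.0045, -0.001, -0.13, 0],
    [-0.0045, -0.001, -0.13, 0],
    [-0.0045, -0.001, -0.13, 0],
  ],
)

```text
time: 22.98
position: [0.4369, 0.3963, 0.0777]
orientation: [[-0.496, 0.002, -0.868], [0.868, 0.002, -0.496], [0.001, -1.0, -0.003]]
ft_force: [-0.1, -0.3, 0.8]
finger_gap: 0.762
```

Call:
drive_tool(
  moves=[
    [0, 0, 0, 0],
    [0, 0, 0, 0],
    [0, 0, 0, 0],
    [0, 0, 0.02, 0],
    [0, 0, 0.05, 0],
    [0, 0, 0.1, 0],
    [0, 0, 0.15, 0],
    [0, 0, 0.18, 0],
  ],
  grip=30,
  grip_force=40,
)

```text
time: 23.98
position: [0.4355, 0.3954, 0.2603]
orientation: [[-0.496, 0.003, -0.868], [0.868, 0.002, -0.496], [0.001, -1.0, -0.003]]
ft_force: [0.8, -0.6, -1.6]
finger_gap: 0.528
```

Call:
drive_tool(
  moves=[
    [0, -0.03, 0.03, 0],
    [0.02, -0.08, 0.04, -0.06],
    [0.05, -0.13, 0.04, -0.12],
    [0.08, -0.18, 0.04, -0.18],
    [0.11, -0.23, 0.04, -0.24],
    [0.14, -0.28, 0.04, -0.306],
    [0.17, -0.33, 0.04, -0.306],
    [0.2, -0.38, 0.04, -0.306],
  ],
)

```text
time: 24.98
position: [0.6355, 0.0135, 0.2977]
orientation: [[-0.039, 0.0, -0.999], [0.999, 0.0, -0.039], [0.0, -1.0, -0.0]]
ft_force: [1.2, 0.4, -1.0]
finger_gap: 0.532
```

Call:
drive_tool(
  moves=[
    [0.025, -0.05, 0, 0],
    [0.045, -0.1, 0, 0],
    [0.056, -0.142, -0.03, 0],
    [0.056, -0.142, -0.08, 0],
    [0.056, -0.142, -0.13, 0],
    [0.056, -0.142, -0.16, 0],
    [0.056, -0.142, -0.165, 0],
    [0.056, -0.142, -0.165, 0],
  ],
)

```text
time: 25.98
position: [0.6921, -0.127, 0.1328]
orientation: [[-0.039, 0.001, -0.999], [0.999, 0.0, -0.039], [0.0, -1.0, -0.001]]
ft_force: [0.6, -0.1, -1.1]
finger_gap: 0.533
```

Call:
drive_tool(
  moves=[
    [0, 0, -0.004, 0],
    [0, 0, -0.007, 0],
    [0, 0, -0.007, 0],
  ],
)

```text
time: 26.35
position: [0.6916, -0.1271, 0.1248]
orientation: [[-0.038, 0.0, -0.999], [0.999, -0.0, -0.038], [-0.0, -1.0, -0.0]]
ft_force: [0.3, 0.8, -0.9]
finger_gap: 0.531
```

Call:
drive_tool(
  moves=[
    [0, 0, 0, 0],
    [0, 0, 0, 0],
    [0, 0, 0.005, 0],
    [0, 0, 0.05, 0],
    [0, 0, 0.1, 0],
    [0, 0, 0.15, 0],
    [-0.02, 0.03, 0.18, 0],
    [-0.04, 0.08, 0.18, 0],
  ],
  grip=60,
)

```text
time: 27.35
position: [0.6534, -0.0485, 0.3084]
orientation: [[-0.033, 0.008, -0.999], [0.999, -0.001, -0.033], [-0.002, -1.0, -0.007]]
ft_force: [0.8, 0.7, -0.8]
finger_gap: 0.702
```

Call:
drive_tool(
  moves=[
    [-0.02, 0.05, 0, 0.06],
    [-0.04, 0.1, 0, 0.12],
    [-0.06, 0.15, 0, 0.18],
    [-0.08, 0.2, 0, 0.24],
    [-0.1, 0.25, -0.02, 0.306],
    [-0.13, 0.29, -0.05, 0.306],
    [-0.168, 0.3615, -0.08, 0.306],
    [-0.17, 0.3615, -0.09, 0.306],
  ],
)

```text
time: 28.35
position: [0.479, 0.3186, 0.2147]
orientation: [[-0.501, -0.0, -0.865], [0.865, 0.003, -0.501], [0.002, -1.0, -0.001]]
ft_force: [1.4, -0.9, 1.2]
finger_gap: 0.705
```

Call:
drive_tool(
  moves=[
    [0.002, -0.002, -0.03, 0],
    [0.002, -0.002, -0.06, 0],
    [0.002, -0.002, -0.06, 0],
  ],
)

```text
time: 28.72
position: [0.4824, 0.3114, 0.153]
orientation: [[-0.497, -0.003, -0.868], [0.868, -0.003, -0.497], [-0.001, -1.0, 0.004]]
ft_force: [0.3, -0.2, -1.8]
finger_gap: 0.707
```

Call:
drive_tool(
  moves=[
    [0, 0.002, -0.04, 0],
    [0, 0.002, -0.07, 0],
    [0, 0.002, -0.076, 0],
    [0, 0.002, -0.076, 0],
  ],
)

```text
time: 29.22
position: [0.4843, 0.3151, 0.0796]
orientation: [[-0.496, 0.001, -0.868], [0.868, 0.001, -0.496], [0.0, -1.0, -0.002]]
ft_force: [-0.4, 0.1, 0.6]
finger_gap: 0.702
```

Call:
drive_tool(
  moves=[
    [0, 0, 0, 0],
    [0, 0, 0, 0],
    [0, 0, 0, 0],
    [0, 0, 0.02, 0],
    [0, 0, 0.05, 0],
    [0, 0, 0.1, 0],
    [0, 0, 0.15, 0],
    [0, 0, 0.2, 0],
  ],
  grip=30,
)

```text
time: 30.22
position: [0.483, 0.3137, 0.2811]
orientation: [[-0.496, 0.0, -0.868], [0.868, -0.001, -0.496], [-0.0, -1.0, 0.0]]
ft_force: [1.6, 0.4, -1.2]
finger_gap: 0.534
```

Call:
drive_tool(
  moves=[
    [0.01, -0.05, 0.01, -0.06],
    [0.03, -0.1, 0.02, -0.12],
    [0.05, -0.15, 0.02, -0.18],
    [0.07, -0.2, 0.02, -0.24],
    [0.09, -0.25, 0.02, -0.306],
    [0.1, -0.3, 0.02, -0.306],
    [0.109, -0.3485, 0, -0.306],
    [0.109, -0.3485, -0.05, -0.306],
  ],
)

```text
time: 31.22
position: [0.5951, -0.0409, 0.2307]
orientation: [[-0.029, 0.007, -1.0], [1.0, -0.004, -0.029], [-0.004, -1.0, -0.007]]
ft_force: [-0.0, 0.9, -1.2]
finger_gap: 0.53
```

Call:
drive_tool(
  moves=[
    [0, 0, -0.04, 0],
    [0, 0, -0.08, 0],
    [0, 0, -0.095, 0],
    [0, 0, -0.095, 0],
  ],
)

```text
time: 31.72
position: [0.5922, -0.0341, 0.1336]
orientation: [[-0.039, -0.001, -0.999], [0.999, 0.0, -0.039], [0.0, -1.0, 0.001]]
ft_force: [0.1, -0.4, -1.0]
finger_gap: 0.53
```

Call:
drive_tool(
  moves=[
    [0, 0, -0.004, 0],
    [0, 0, -0.006, 0],
    [0, 0, -0.006, 0],
  ],
)

```text
time: 32.1
position: [0.593, -0.034, 0.1282]
orientation: [[-0.039, 0.001, -0.999], [0.999, -0.0, -0.039], [-0.0, -1.0, -0.001]]
ft_force: [-0.1, -0.2, -0.4]
finger_gap: 0.53
```

Call:
drive_tool(
  moves=[
    [0, 0, 0, 0],
    [0, 0, 0, 0],
    [0, 0, 0.005, 0],
    [0, 0, 0.05, 0],
    [0, 0, 0.1, 0],
    [0, 0.02, 0.14, 0.06],
    [-0.01, 0.07, 0.16, 0.12],
    [-0.02, 0.12, 0.16, 0.18],
  ],
  grip=60,
)

```text
time: 33.1
position: [0.5738, 0.0873, 0.2903]
orientation: [[-0.317, 0.005, -0.948], [0.948, 0.001, -0.317], [-0.001, -1.0, -0.005]]
ft_force: [-0.2, 0.5, -0.3]
finger_gap: 0.704
```

Call:
drive_tool(
  moves=[
    [-0.01, 0.05, 0, 0.06],
    [-0.02, 0.1, 0, 0.126],
    [-0.045, 0.15, -0.05, 0.126],
    [-0.045, 0.15, -0.1, 0.126],
    [-0.045, 0.15, -0.12, 0.126],
    [-0.045, 0.15, -0.12, 0.126],
  ],
)

```text
time: 33.85
position: [0.5277, 0.2346, 0.1667]
orientation: [[-0.495, -0.002, -0.869], [0.869, -0.002, -0.495], [-0.001, -1.0, 0.003]]
ft_force: [0.5, 0.3, 0.4]
finger_gap: 0.707
```

Right above the right well (0.528, 0.235).

Call:
drive_tool(
  moves=[
    [0, 0, -0.05, 0],
    [0, 0, -0.08, 0],
    [0, 0, -0.089, 0],
    [0, 0, -0.089, 0],
  ],
)

```text
time: 34.35
position: [0.529, 0.2359, 0.0797]
orientation: [[-0.495, 0.002, -0.869], [0.869, 0.001, -0.495], [-0.0, -1.0, -0.002]]
ft_force: [-0.5, 0.3, -0.1]
finger_gap: 0.701
```

Call:
drive_tool(
  moves=[
    [0, 0, 0, 0],
    [0, 0, 0, 0],
    [0, 0, 0, 0],
    [0, 0, 0.02, 0],
    [0, 0, 0.05, 0],
    [0, 0, 0.1, 0],
    [0, 0, 0.15, 0],
    [0, 0, 0.2, 0],
  ],
  grip=30,
)

```text
time: 35.35
position: [0.5267, 0.2355, 0.2811]
orientation: [[-0.497, -0.0, -0.868], [0.868, -0.0, -0.497], [-0.0, -1.0, 0.0]]
ft_force: [0.6, 0.4, -1.7]
finger_gap: 0.529
```

Call:
drive_tool(
  moves=[
    [0.01, -0.05, 0.01, -0.06],
    [0.02, -0.1, 0.02, -0.12],
    [0.03, -0.15, 0.02, -0.18],
    [0.04, -0.2, 0.02, -0.24],
    [0.05, -0.25, 0.02, -0.306],
    [0.06, -0.3, 0.02, -0.306],
    [0.069, -0.355, 0.01, -0.306],
    [0.069, -0.366, -0.02, -0.306],
  ],
)

```text
time: 36.35
position: [0.5974, -0.1362, 0.2603]
orientation: [[-0.031, 0.004, -1.0], [1.0, -0.003, -0.031], [-0.003, -1.0, -0.004]]
ft_force: [0.3, 0.5, -0.9]
finger_gap: 0.533
```

Call:
drive_tool(
  moves=[
    [0, 0, -0.05, 0],
    [0, 0, -0.1, 0],
    [0, 0, -0.125, 0],
    [0, 0, -0.125, 0],
  ],
)

```text
time: 36.85
position: [0.5946, -0.1298, 0.1324]
orientation: [[-0.039, -0.005, -0.999], [0.999, 0.001, -0.039], [0.001, -1.0, 0.005]]
ft_force: [0.1, 0.9, -0.2]
finger_gap: 0.531
```

Call:
drive_tool(
  moves=[
    [0, 0, -0.004, 0],
    [0, 0, -0.005, 0],
    [0, 0, -0.005, 0],
  ],
)

```text
time: 37.22
position: [0.5972, -0.1302, 0.1296]
orientation: [[-0.038, 0.002, -0.999], [0.999, -0.0, -0.038], [-0.0, -1.0, -0.002]]
ft_force: [1.0, -0.5, -0.8]
finger_gap: 0.529
```

Call:
drive_tool(
  moves=[
    [0, 0, 0, 0],
    [0, 0, 0, 0],
    [0, 0, 0.005, 0],
    [0, 0, 0.05, 0],
    [-0.03, 0.02, 0.1, 0],
    [-0.06, 0.04, 0.15, 0],
    [-0.06, 0.05, 0.2, 0],
    [-0.06, 0.05, 0.2, 0],
  ],
  grip=60,
)

```text
time: 38.22
position: [0.5391, -0.0784, 0.3336]
orientation: [[-0.041, 0.01, -0.999], [0.999, -0.001, -0.041], [-0.002, -1.0, -0.01]]
ft_force: [-0.3, -0.8, -0.8]
finger_gap: 0.704
```

```bash
python3 - <<'E'
from h import *
c=cam('wrist');save(c,'tote2',s=1.5);st=r.observe();print(st['position'].round(4))
for t in ['pack_a','tote_grip']: print(t,[(np.round(d['point']),round(d['p'],2)) for d in r.look_for(t,'wrist')])
E
```

```text
[ 0.5377 -0.0795  0.331 ]
pack_a [(array([290., 287.]), 0.89), (array([386.,  16.]), 0.58)]
tote_grip [(array([252., 234.]), 0.75)]
```

View pics/tote2.png

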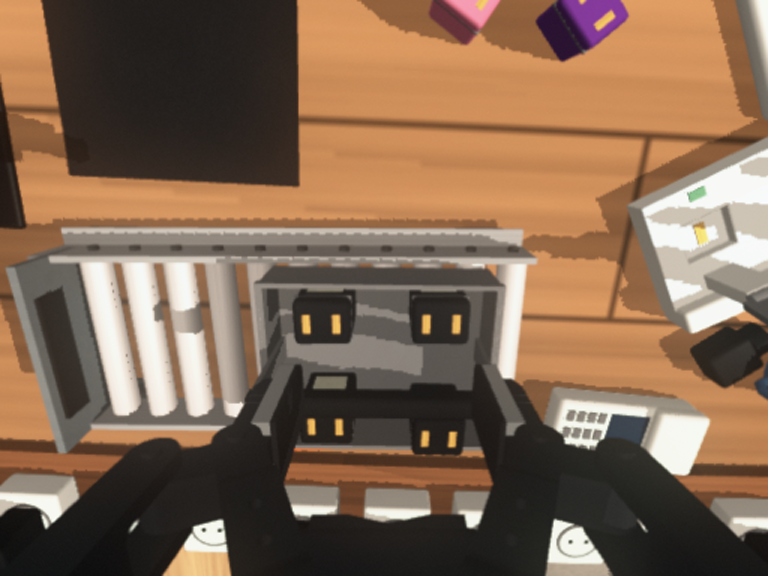

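The picture shows all four packs standing in the tote, at (322,318), (440,315), (325,415) and (438,425) in the view, with the wells empty. Next I close the caps by pinching each tongue and reversing the arc, starting with the right one.

Call:
drive_tool(
  moves=[
    [0.01, 0.05, 0, 0.06],
    [0.02, 0.1, 0, 0.12],
    [0.03, 0.15, 0, 0.18],
    [0.035, 0.2, 0, 0.24],
    [0.04, 0.25, 0, 0.306],
    [0.046, 0.3, 0, 0.306],
    [0.048, 0.347, -0.03, 0.306],
    [0.048, 0.347, -0.06, 0.306],
  ],
  grip=50,
)

```text
time: 39.38
position: [0.5829, 0.2723, 0.2663]
orientation: [[-0.502, -0.003, -0.865], [0.865, 0.003, -0.502], [0.004, -1.0, 0.0]]
ft_force: [-0.1, -1.0, -0.6]
finger_gap: 0.587
```

Call:
drive_tool(
  moves=[
    [0, 0, -0.01, 0],
    [0, 0, -0.02, 0],
    [0, 0, -0.02, 0],
  ],
)

```text
time: 39.75
position: [0.5848, 0.2657, 0.248]
orientation: [[-0.495, -0.001, -0.869], [0.869, -0.001, -0.495], [-0.0, -1.0, 0.001]]
ft_force: [-0.5, 0.6, -0.0]
finger_gap: 0.585
```

Call:
drive_tool(
  moves=[
    [0.002, 0.002, -0.03, 0],
    [0.002, 0.002, -0.06, 0],
    [0.002, 0.002, -0.07, 0],
    [0.002, 0.002, -0.07, 0],
  ],
)

```text
time: 40.25
position: [0.5869, 0.2687, 0.1789]
orientation: [[-0.496, 0.0, -0.868], [0.868, 0.0, -0.496], [-0.0, -1.0, -0.0]]
ft_force: [1.1, 0.4, -0.2]
finger_gap: 0.582
```

Call:
drive_tool(
  moves=[
    [0, 0, 0, 0],
    [0, 0, 0, 0],
    [0, 0, 0, 0],
    [0, 0, 0, 0],
  ],
  grip=5,
  grip_force=30,
)

```text
time: 40.75
position: [0.5874, 0.2699, 0.18]
orientation: [[-0.496, 0.002, -0.868], [0.868, 0.002, -0.496], [0.0, -1.0, -0.003]]
ft_force: [-0.0, 0.5, 6.4]
finger_gap: 0.223
```

Call:
drive_tool(
  moves=[
    [-0.0256, -0.0147, 0.003, 0],
    [-0.047, -0.027, -0.0025, 0],
    [-0.069, -0.0396, -0.018, 0],
    [-0.085, -0.0487, -0.041, 0],
    [-0.092, -0.0526, -0.061, 0],
    [-0.094, -0.054, -0.082, 0],
    [-0.094, -0.054, -0.088, 0],
    [-0.094, -0.054, -0.088, 0],
  ],
)

```text
time: 41.75
position: [0.4916, 0.2152, 0.0912]
orientation: [[-0.497, -0.001, -0.868], [0.868, -0.001, -0.497], [-0.001, -1.0, 0.002]]
ft_force: [-3.7, 0.3, 8.0]
finger_gap: 0.228
```

Call:
drive_tool(
  moves=[
    [0, 0, 0, 0],
    [0, 0, 0, 0],
    [0, 0, 0.04, 0],
    [0, 0, 0.1, 0],
    [0, 0.02, 0.16, 0],
    [0.02, 0.07, 0.17, 0],
    [0.04, 0.11, 0.17, 0],
    [0.0515, 0.135, 0.17, 0],
  ],
  grip=50,
)

```text
time: 42.75
position: [0.5451, 0.3519, 0.261]
orientation: [[-0.496, 0.001, -0.868], [0.868, 0.001, -0.496], [0.001, -1.0, -0.002]]
ft_force: [0.1, -0.2, -0.0]
finger_gap: 0.591
```

Call:
drive_tool(
  moves=[
    [0, 0, -0.02, 0],
    [0, 0, -0.04, 0],
    [0, 0, -0.04, 0],
  ],
)

```text
time: 43.12
position: [0.5425, 0.3464, 0.2171]
orientation: [[-0.495, -0.005, -0.869], [0.869, -0.005, -0.495], [-0.002, -1.0, 0.007]]
ft_force: [0.2, -0.4, -0.4]
finger_gap: 0.584
```

Call:
drive_tool(
  moves=[
    [0.001, 0.001, -0.02, 0],
    [0.001, 0.001, -0.04, 0],
    [0.001, 0.001, -0.04, 0],
    [0.001, 0.001, -0.04, 0],
  ],
)

```text
time: 43.62
position: [0.5451, 0.3512, 0.1805]
orientation: [[-0.496, 0.0, -0.868], [0.868, 0.0, -0.496], [0.0, -1.0, -0.0]]
ft_force: [0.7, -0.6, 0.7]
finger_gap: 0.582
```

Call:
drive_tool(
  moves=[
    [0, 0, 0, 0],
    [0, 0, 0, 0],
    [0, 0, 0, 0],
    [0, 0, 0, 0],
  ],
  grip=5,
)

```text
time: 44.12
position: [0.5453, 0.3518, 0.1813]
orientation: [[-0.496, 0.001, -0.868], [0.868, 0.001, -0.496], [0.001, -1.0, -0.002]]
ft_force: [-0.9, 0.8, 3.7]
finger_gap: 0.227
```

Call:
drive_tool(
  moves=[
    [-0.0256, -0.0147, 0.003, 0],
    [-0.047, -0.027, -0.0025, 0],
    [-0.069, -0.0396, -0.018, 0],
    [-0.085, -0.0487, -0.041, 0],
    [-0.092, -0.0526, -0.061, 0],
    [-0.094, -0.054, -0.082, 0],
    [-0.094, -0.054, -0.088, 0],
    [-0.094, -0.054, -0.088, 0],
  ],
)

```text
time: 45.12
position: [0.4495, 0.297, 0.0937]
orientation: [[-0.497, -0.001, -0.868], [0.868, -0.002, -0.497], [-0.001, -1.0, 0.002]]
ft_force: [-4.9, -1.8, 13.8]
finger_gap: 0.228
```

Mid is down; now left (hover 0.4975, 0.430).

Call:
drive_tool(
  moves=[
    [0, 0, 0, 0],
    [0, 0, 0, 0],
    [0, 0, 0.04, 0],
    [0, 0, 0.1, 0],
    [0, 0.02, 0.16, 0],
    [0.02, 0.07, 0.17, 0],
    [0.04, 0.11, 0.17, 0],
    [0.048, 0.134, 0.16, 0],
  ],
  grip=50,
)

```text
time: 46.12
position: [0.501, 0.4331, 0.2533]
orientation: [[-0.495, 0.002, -0.869], [0.869, 0.003, -0.495], [0.001, -1.0, -0.003]]
ft_force: [-0.1, 0.8, 0.4]
finger_gap: 0.589
```

Call:
drive_tool(
  moves=[
    [0, 0, -0.02, 0],
    [0, 0, -0.03, 0],
    [0, 0, -0.03, 0],
  ],
)

```text
time: 46.5
position: [0.4986, 0.4284, 0.2207]
orientation: [[-0.495, -0.002, -0.869], [0.869, -0.004, -0.495], [-0.002, -1.0, 0.004]]
ft_force: [-0.4, -0.2, -0.2]
finger_gap: 0.579
```

Call:
drive_tool(
  moves=[
    [-0.001, 0, -0.02, 0],
    [-0.001, 0, -0.042, 0],
    [-0.001, 0, -0.042, 0],
    [-0.001, 0, -0.042, 0],
  ],
)

```text
time: 47.0
position: [0.4981, 0.4311, 0.1803]
orientation: [[-0.496, -0.0, -0.868], [0.868, 0.0, -0.496], [0.0, -1.0, 0.0]]
ft_force: [-0.2, -0.1, 1.4]
finger_gap: 0.588
```

Call:
drive_tool(
  moves=[
    [0, 0, 0, 0],
    [0, 0, 0, 0],
    [0, 0, 0, 0],
    [0, 0, 0, 0],
  ],
  grip=5,
)

```text
time: 47.5
position: [0.4986, 0.4312, 0.1813]
orientation: [[-0.496, 0.001, -0.868], [0.868, 0.001, -0.496], [0.0, -1.0, -0.001]]
ft_force: [0.3, -0.6, 4.4]
finger_gap: 0.224
```

Call:
drive_tool(
  moves=[
    [-0.0256, -0.0147, 0.003, 0],
    [-0.047, -0.027, -0.0025, 0],
    [-0.069, -0.0396, -0.018, 0],
    [-0.085, -0.0487, -0.041, 0],
    [-0.092, -0.0526, -0.061, 0],
    [-0.094, -0.054, -0.082, 0],
    [-0.094, -0.054, -0.088, 0],
    [-0.094, -0.054, -0.088, 0],
  ],
)

```text
time: 48.5
position: [0.4032, 0.3769, 0.0954]
orientation: [[-0.497, 0.002, -0.868], [0.868, -0.003, -0.497], [-0.003, -1.0, -0.0]]
ft_force: [-5.2, -5.5, 27.2]
finger_gap: 0.226
```

Call:
drive_tool(
  moves=[
    [0, 0, 0, 0],
    [0, 0, 0, 0],
    [0, 0, 0.04, 0],
    [0, 0, 0.08, 0],
    [0.006, 0.003, 0.08, 0],
  ],
  grip=50,
)

```text
time: 49.12
position: [0.4109, 0.3815, 0.1748]
orientation: [[-0.496, 0.003, -0.868], [0.868, 0.004, -0.496], [0.002, -1.0, -0.005]]
ft_force: [0.2, -0.5, 0.2]
finger_gap: 0.589
```

Call:
drive_tool(
  moves=[
    [-0.003, -0.002, 0, 0],
    [-0.003, -0.002, 0, 0],
    [-0.003, -0.002, -0.03, 0],
    [-0.003, -0.002, -0.055, 0],
    [-0.003, -0.002, -0.062, 0],
    [-0.003, -0.002, -0.066, 0],
    [-0.003, -0.002, -0.066, 0],
  ],
  grip=0,
)

```text
time: 50.0
position: [0.4062, 0.3777, 0.113]
orientation: [[-0.497, 0.005, -0.868], [0.868, -0.006, -0.497], [-0.008, -1.0, -0.001]]
ft_force: [-9.3, -13.4, 62.3]
finger_gap: 0.0
```

Call:
drive_tool(
  moves=[
    [0, 0, 0.04, 0],
    [0.02, -0.04, 0.05, 0],
    [0.046, -0.08, 0.05, 0],
    [0.046, -0.08, 0.04, 0],
    [0.046, -0.08, 0.02, 0],
    [0.046, -0.08, 0.005, 0],
    [0.046, -0.08, 0, 0],
    [0.046, -0.08, 0, 0],
  ],
)

```text
time: 51.0
position: [0.4518, 0.2984, 0.1129]
orientation: [[-0.498, 0.004, -0.867], [0.867, -0.008, -0.498], [-0.009, -1.0, 0.0]]
ft_force: [-12.1, -12.6, 65.6]
finger_gap: -0.002
```

Call:
drive_tool(
  moves=[
    [0, 0, 0.04, 0],
    [0.02, -0.04, 0.05, 0],
    [0.046, -0.08, 0.05, 0],
    [0.046, -0.08, 0.04, 0],
    [0.046, -0.08, 0.02, 0],
    [0.046, -0.08, 0.005, 0],
    [0.046, -0.08, 0, 0],
    [0.046, -0.08, 0, 0],
  ],
)

```text
time: 52.0
position: [0.4974, 0.2197, 0.1128]
orientation: [[-0.5, 0.003, -0.866], [0.866, -0.008, -0.5], [-0.008, -1.0, 0.002]]
ft_force: [-12.9, -11.4, 67.4]
finger_gap: 0.002
```

Call:
drive_tool(
  moves=[
    [0, 0, 0.05, 0],
    [0, 0, 0.1, -0.1],
    [0.01, -0.03, 0.15, -0.21],
    [0.03, -0.08, 0.19, -0.32],
    [0.06, -0.13, 0.19, -0.43],
    [0.09, -0.18, 0.19, -0.54],
    [0.12, -0.23, 0.19, -0.65],
    [0.144, -0.28, 0.19, -0.76],
  ],
  grip=45,
)

```text
time: 53.0
position: [0.6438, -0.0613, 0.2947]
orientation: [[0.626, -0.002, -0.78], [0.78, 0.0, 0.626], [-0.001, -1.0, 0.001]]
ft_force: [1.7, 0.7, 0.2]
finger_gap: 0.531
```

Call:
drive_tool(
  moves=[
    [0, -0.02, 0, -0.11],
    [0, -0.021, 0, -0.22],
    [0, -0.021, 0, -0.33],
    [0, -0.021, 0, -0.44],
    [0, -0.021, 0, -0.548],
    [0, -0.021, 0, -0.548],
    [0, -0.021, 0, -0.548],
  ],
)

```text
time: 53.88
position: [0.6429, -0.0816, 0.2954]
orientation: [[0.999, -0.001, -0.04], [0.04, 0.0, 0.999], [-0.001, -1.0, 0.0]]
ft_force: [0.4, 0.8, -0.5]
finger_gap: 0.528
```

```bash
python3 - <<'E'
from h import *
c=cam('wrist');st=r.observe();print(st['position'].round(4),np.degrees(np.arctan2(st['orientation'][1][0],st['orientation'][0][0])).round(2),st['joint_pos'].round(2))
im=c['pixels'].copy()
for P in ([[.642+s*.009*.999-.038*t,-.081+s*.009*.038+.999*t,.172] for s,t in [(-1,-.1),(1,-.1),(1,.1),(-1,.1)]],):
    cv2.polylines(im,[proj(c,P).astype(int).reshape(-1,1,2)],True,(255,0,0),1)
c['pixels']=im;save(c,'bar',s=1.3)
E
```

```text
[ 0.643  -0.0821  0.2957] 2.22 [ 0.2   0.46 -0.2   1.74  0.11  0.95 -0.01]
```

View pics/bar.png

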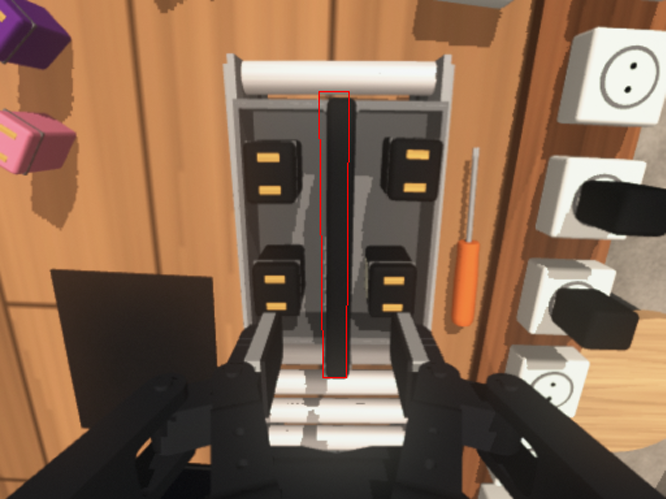

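The bar runs from (341,100) to (337,378) in the view, roughly 2–4 mm off my outline with slightly less yaw, and all the packs are upright. I'll adjust and grip the bar.

Call:
drive_tool(
  moves=[
    [0.002, 0, -0.04, -0.01],
    [0.002, 0, -0.08, -0.01],
    [0.002, 0, -0.11, -0.01],
    [0.002, 0, -0.13, -0.01],
    [0.002, 0, -0.13, -0.01],
    [0.002, 0, -0.13, -0.01],
  ],
)

```text
time: 54.68
position: [0.6461, -0.0831, 0.1676]
orientation: [[1.0, 0.002, -0.02], [0.02, -0.0, 1.0], [0.002, -1.0, -0.0]]
ft_force: [-0.5, -0.2, 0.8]
finger_gap: 0.526
```

Call:
drive_tool(
  moves=[
    [0, 0, 0, 0],
    [0, 0, 0, 0],
    [0, 0, 0, 0],
    [0, 0, 0, 0],
    [0, 0, 0, 0],
  ],
  grip=5,
  grip_force=60,
)

```text
time: 55.3
position: [0.6451, -0.0832, 0.1679]
orientation: [[1.0, 0.001, -0.02], [0.02, -0.001, 1.0], [0.001, -1.0, -0.001]]
ft_force: [-2.5, -0.7, 6.0]
finger_gap: 0.2
```

Call:
drive_tool(
  moves=[
    [0, -0.006, 0, 0],
    [0, -0.018, 0, 0],
    [0.001, -0.033, 0, 0],
    [0.001, -0.048, 0, 0],
    [0.002, -0.063, 0, 0],
    [0.002, -0.078, 0, 0],
    [0.002, -0.091, 0, 0],
    [0.002, -0.1, 0, 0],
  ],
)

```text
time: 56.3
position: [0.6487, -0.1839, 0.1679]
orientation: [[1.0, 0.004, -0.02], [0.02, -0.001, 1.0], [0.004, -1.0, -0.001]]
ft_force: [0.5, 1.2, 4.9]
finger_gap: 0.194
```

Call:
drive_tool(
  moves=[
    [0, -0.006, 0, 0],
    [0, -0.018, 0, 0],
    [0.001, -0.033, 0, 0],
    [0.001, -0.048, 0, 0],
    [0.002, -0.06, 0, 0],
    [0.002, -0.07, 0, 0],
    [0.002, -0.078, 0, 0],
    [0.002, -0.083, 0, 0],
  ],
)

```text
time: 57.3
position: [0.6516, -0.267, 0.1679]
orientation: [[1.0, 0.006, -0.02], [0.02, -0.001, 1.0], [0.006, -1.0, -0.001]]
ft_force: [4.3, 0.9, 6.1]
finger_gap: 0.198
```

Call:
drive_tool(
  moves=[
    [0.001, -0.005, 0, 0],
    [0.001, -0.01, 0, 0],
    [0.001, -0.014, 0, 0],
    [0.001, -0.018, 0, 0],
    [0.001, -0.018, 0, 0],
  ],
)

```text
time: 57.92
position: [0.6521, -0.2816, 0.1679]
orientation: [[1.0, 0.003, -0.021], [0.021, 0.003, 1.0], [0.004, -1.0, 0.003]]
ft_force: [1.7, 4.2, 8.2]
finger_gap: 0.2
```

Call:
drive_tool(
  moves=[
    [0, -0.003, 0, 0],
    [0, -0.006, 0, 0],
    [0, -0.009, 0, 0],
    [0, -0.009, 0, 0],
    [0, -0.009, 0, 0],
    [0, -0.009, 0, 0],
  ],
)

```text
time: 58.68
position: [0.6514, -0.2824, 0.1679]
orientation: [[1.0, -0.001, -0.027], [0.027, 0.012, 1.0], [-0.001, -1.0, 0.012]]
ft_force: [-2.7, 15.0, 12.5]
finger_gap: 0.195
```

Call:
drive_tool(
  moves=[
    [0, 0.008, 0, 0],
    [0, 0.008, 0.005, 0],
    [0, 0.008, 0.015, 0],
    [0, 0.008, 0.03, 0],
    [0, 0.008, 0.048, 0],
    [0, 0.008, 0.065, 0],
    [0, 0.008, 0.078, 0],
    [0, 0.008, 0.085, 0],
  ],
  grip_force=110,
)

```text
time: 59.68
position: [0.6508, -0.2874, 0.254]
orientation: [[1.0, 0.004, -0.017], [0.017, -0.003, 1.0], [0.003, -1.0, -0.003]]
ft_force: [-0.5, -0.1, -8.1]
finger_gap: 0.191
```

Call:
drive_tool(
  moves=[
    [-0.005, 0, 0, 0],
    [-0.017, 0, 0, 0],
    [-0.034, 0, 0, -0.005],
    [-0.052, 0, 0, -0.01],
    [-0.071, 0, 0, -0.015],
    [-0.09, 0, 0, -0.018],
    [-0.105, 0, 0, -0.018],
    [-0.115, 0, 0, -0.018],
  ],
)

```text
time: 60.68
position: [0.5335, -0.2852, 0.2514]
orientation: [[1.0, -0.001, 0.009], [-0.009, -0.0, 1.0], [-0.001, -1.0, -0.0]]
ft_force: [0.3, 0.5, -8.9]
finger_gap: 0.189
```

Call:
drive_tool(
  moves=[
    [-0.005, 0, 0, 0],
    [-0.018, 0, 0, 0],
    [-0.036, 0, 0, 0],
    [-0.056, 0, 0, 0],
    [-0.077, 0.001, 0, 0],
    [-0.098, 0.001, 0, 0],
    [-0.117, 0.001, 0, 0],
    [-0.129, 0.001, 0, 0],
  ],
)

```text
time: 61.68
position: [0.4043, -0.2842, 0.2515]
orientation: [[1.0, -0.001, 0.01], [-0.01, -0.0, 1.0], [-0.001, -1.0, -0.0]]
ft_force: [0.8, 0.0, -8.8]
finger_gap: 0.19
```

Call:
drive_tool(
  moves=[
    [0, 0, -0.01, 0],
    [0, 0, -0.03, 0],
    [0, 0, -0.053, 0],
    [0, 0, -0.076, 0],
    [0, 0, -0.098, 0],
    [0, 0, -0.115, 0],
    [0, 0, -0.125, 0],
    [0, 0, -0.125, 0],
  ],
)

```text
time: 62.68
position: [0.4068, -0.2839, 0.1258]
orientation: [[1.0, -0.0, 0.008], [-0.008, 0.001, 1.0], [-0.0, -1.0, 0.001]]
ft_force: [0.3, 0.8, -8.1]
finger_gap: 0.188
```

```bash
python3 - <<'E'
from h import *
st=r.observe();print(st['position'].round(4),st['ft_force'].round(1))
for n in ['top','side']:
    c=cam(n)
    d=[x for x in r.cut_out('mat',n)][:2]
    print(n,[(np.round(x['point']),round(x['p'],2)) for x in d],[(np.round(x['point']),round(x['p'],2)) for x in r.look_for('tote',n)],proj(c,[[.404,-.283,.004],[*st['position'][:2],.1]]).round(0).tolist())
    save(c,'m'+n)
E
```

```text
[ 0.4068 -0.2839  0.1258] [ 0.3  0.8 -8.1]
top [(array([301., 225.]), 0.71)] [(array([323., 226.]), 0.7), (array([300., 232.]), 0.69), (array([301., 164.]), 0.15)] [[328.0, 227.0], [333.0, 226.0]]
side [] [] [[344.0, 213.0], [347.0, 188.0]]
```

Still 14 mm above the mat, so I'll check alignment in one crop before setting it down.

```bash
python3 - <<'E'
import cv2
a=cv2.imread('pics/mtop.png')[160:300,110:420];b=cv2.imread('pics/mside.png')[110:300,250:430]
a=cv2.resize(a,None,fx=2.5,fy=2.5,interpolation=cv2.INTER_CUBIC);cv2.imwrite('pics/m1.png',a)
E
```

```text
(no output)
```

View pics/m1.png

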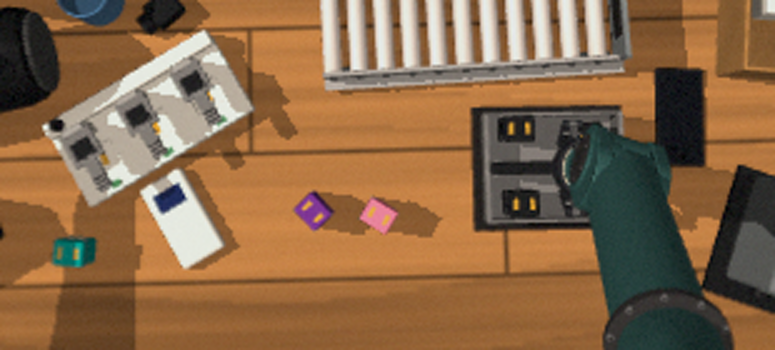

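The tote sits over the mat, with mat margins showing at left (472 to 481) and at top and bottom (107 to 112, 226 to 230). The caps look shut and the bystanders undisturbed. I'll set it down.

Call:
drive_tool(
  moves=[
    [-0.002, 0, -0.005, 0],
    [-0.002, 0, -0.01, 0],
    [-0.002, 0, -0.013, 0],
    [-0.002, 0, -0.015, 0],
    [-0.002, 0, -0.015, 0],
    [-0.002, 0, -0.015, 0],
  ],
)

```text
time: 63.72
position: [0.4037, -0.2839, 0.112]
orientation: [[1.0, -0.001, 0.009], [-0.009, -0.0, 1.0], [-0.001, -1.0, -0.0]]
ft_force: [-3.1, 2.2, 3.8]
finger_gap: 0.187
```

Landed (the force went from -8 to +4 N at the expected 0.112 m). Release and withdraw.

Call:
drive_tool(
  moves=[
    [0, 0, 0, 0],
    [0, 0, 0, 0],
    [0, 0, 0, 0],
    [0, 0, 0.03, 0],
    [0, 0, 0.08, 0],
    [0, 0, 0.14, 0],
    [0.02, 0.04, 0.19, 0],
    [0.04, 0.09, 0.22, 0],
  ],
  grip=50,
)

```text
time: 64.72
position: [0.4441, -0.1975, 0.3325]
orientation: [[1.0, 0.004, 0.013], [-0.013, -0.002, 1.0], [0.004, -1.0, -0.002]]
ft_force: [1.3, -0.4, -0.2]
finger_gap: 0.586
```

Call:
drive_tool(
  moves=[
    [0.03, 0.05, 0.03, 0],
    [0.06, 0.1, 0.06, 0],
    [0.09, 0.15, 0.06, 0],
    [0.1, 0.2, 0.06, 0],
    [0.1, 0.25, 0.06, 0],
    [0.1, 0.25, 0.06, 0],
  ],
)

```text
time: 65.47
position: [0.5426, 0.059, 0.39]
orientation: [[1.0, 0.001, -0.001], [0.001, 0.003, 1.0], [0.001, -1.0, 0.003]]
ft_force: [-0.6, -1.5, 0.5]
finger_gap: 0.587
```

```bash
python3 - <<'E'
from h import *
st=r.observe();print(st['position'].round(4),st['ft_force'].round(1),st['time'])
w=cam('wrist');t=cam('top');s=cam('side')
a=w['pixels'][:,:,::-1];b=cv2.resize(s['pixels'][130:330,90:390,::-1],None,fx=1.7,fy=1.7,interpolation=cv2.INTER_CUBIC)
# expected tote outline on mat at z=.004
im=t['pixels'].copy()
P=[[.404+x*.08,-.2833+y*.1,.059] for x,y in [(-1,-1),(1,-1),(1,1),(-1,1)]];M=[[.404+x*.095,-.2833+y*.115,.004] for x,y in [(-1,-1),(1,-1),(1,1),(-1,1)]]
cv2.polylines(im,[proj(t,P).round().astype(int).reshape(-1,1,2)],True,(255,0,0),1)
tt=cv2.resize(im[155:290,110:410,::-1],None,fx=1.7,fy=1.7,interpolation=cv2.INTER_CUBIC)
o=np.zeros((340+230,510,3),np.uint8);o[:340]=b[:340,:510];o[340:340+len(tt)]=tt[:230,:510]
cv2.imwrite('pics/fin.png',o)
E
```

```text
[0.5426 0.059  0.39  ] [-0.6 -1.5  0.5] 65.475
```

View pics/fin.png

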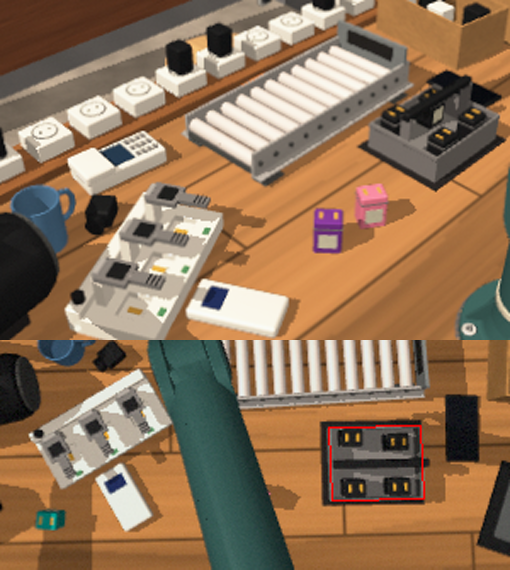

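```bash
python3 -c "
from plant import r
print(r.job_done(), r.observe()['time'])"
```

```text
the job is handed in; nothing more can be done
the job is handed in; nothing more can be done
```

I packed all four batteries present (left, mid, right and the one loose black pack) into the tote and pressed the three caps shut. I then rolled the tote to the end stop, lifted it by its grip bar and set it on the mat. The job was handed in at about 65 s of the 210 s allowed.

**Last checks:**
- **Caps:** each was pressed from above with 62–67 N and stopped at the same height, and all look level in the final picture.
- **End stop:** contact showed as 15 N against the push at y = -0.282. I judged this from the force and the distance rolled, not from a picture.
- **Tote on the mat:** it is in line with the expected outline in the top picture, and upright with all four packs inside. By the gripper's position on release it is within about 2 mm of the mat's middle.
- **Other things:** the bystanders and the purple, pink and turquoise look-alikes appear unmoved, and the arm is clear of everything.

**Disagreements:**
- The bank's wells and caps sat about 16 mm nearer the robot than the middle of its outline, so I used the triangulated positions, which every later view confirmed.
- The grip bar was about 2–4 mm off my first estimate, and I corrected for that before gripping.

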